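# Read the red stock label deep in the sole rack

## Task

Lift the stock reader out of its charging dock by its yellow head, lay it flat, underside down and wholly on the rubber mat, let go, and take it again by the grey handle. Then reach its nose into the rack bay with the red-framed label, level and straight along the bay, so that its reading spot (5 cm ahead of the red window) falls on the middle of that label, hold it still there for two seconds, and lay it back flat and wholly on the mat. Do not read the blue label, knock the rack, or disturb the dropper bottle, polish tin and thread spool.

Things in the scene. Friction and masses are not known exactly. Their poses are not given: they have to be found in the camera images.
- reader: Hand-held stock reader, loose, 0.16 kg, a bar with flat underside. Origin on the underside, mid-length; x along the bar to the head, z up as it rests. Grey handle x = -85 to +32 mm, 26 wide, 28 tall; yellow head x = +32 to +72, 36 wide and tall; black nose, 34 wide, reaches x = +87 and looks 40 degrees below +x. At the start it sits in the dock; only the part ahead of x = +24 sticks out.
- reader_head (a point): Centre of the reader's yellow head, half-way up (at x = +52, z = +18 mm of the reader). 36 mm wide across y; the only place to grasp it while it is in the dock. Axes as the reader's.
- reader_grip (a point): Centre of the grey handle's rear half, half-way up (x = -40, z = +14 mm of the reader); 26 mm wide across y. Axes as the reader's.
- reader_tail (a point): Rear end of the handle (x = -85, z = +14 mm of the reader).
- reader_eye (a point): Centre of the red window in the nose (x = +79.5, y = 0, z = +9.4 mm of the reader).
- reader_spot (a point): Reading spot: the point 50 mm ahead of the red window along the beam, which leaves 40 degrees below the reader's +x (x = +117.8, z = -22.8 mm of the reader).
- dock: Black charging dock, fixed, 122 x 52 x 52 mm. Origin on the bench below the middle of its trough; x along the trough to its open front, where the reader's head sticks out. Trough floor 12 mm up, 31 mm wide; its walls stand 12 mm higher than the handle lying in it, rear closed: the reader comes out straight up, by 45 mm or more.
- rack: Plywood rack, fixed, open at front and top, 150 mm deep, 138 wide, 172 tall. Origin on the bench; x points into the bays, from the open front edge (x = -65 mm) to the back (+85). Two bays centred at y = +33 and -33 mm, each 60 mm wide between 6 mm walls; floor 6 mm thick; sole sheets stand behind the labels. A gripper does not fit into a bay, the reader's head does.
- label_red: Sloped label holder with a red frame, fixed, in one of the two bays (which one varies). Origin on the bay's floor below the label's middle, 90 mm behind the rack's open front edge, mid-bay; x points straight into the bay, z up. The label is 48 mm wide, 52 mm along the slope, and faces out of the bay and 40 degrees above level.
- label_red_face (a point): Middle of the red-framed label's face, 49 mm above its holder's origin (55 mm above the bench). Axes as the holder's.
- label_blue_face (a point): Middle of the face of the like label with a blue frame, in the other bay; not to be read.
- label_blue: Holder of the blue-framed label, same shape and axes as the red one, fixed, in the other bay.
- mat: Parking mat, black rubber with a green rim, fixed, 220 x 115 mm, 3 mm thick. Origin at the bench below its middle, x along its length.
- bottle_mid (a point): Bystander, loose, stays where it is: brown dropper bottle, 33 mm wide, 102 mm tall, beside the rack's front; point on its axis 50 mm up, z up.
- tin_mid (a point): Bystander, loose, stays where it is: flat round red polish tin, 80 mm wide, 23 mm tall, off the mat's -x end; point at its centre, z up.
- spool_mid (a point): Bystander, loose, stays where it is: spool of thread, 42 mm wide, 48 mm tall, off the mat's +x end; point at its centre, z up.

How it is judged:
On the way, in this order (a step that is already met when the one before it is completed fails the run):
1. the reader lies flat, underside down and wholly on the mat, let go (x of reader_eye in the frame of mat between -0.115 and 0.115 m and y of reader_eye in the frame of mat between -0.0625 and 0.0625 m and x of reader_tail in the frame of mat between -0.115 and 0.115 m and y of reader_tail in the frame of mat between -0.0625 and 0.0625 m and angle between reader's own z axis and vertical below 0.1 rad and z of reader_grip in the frame of mat below 0.022 m and linear speed of reader below 0.02 m/s and contact force between reader and the fingers below 0.1 N), for 0.2 s.
2. the reading spot is held still on the middle of the red label, the reader level and straight along the bay (distance between reader_spot and label_red_face below 0.012 m and distance between reader_eye and label_red_face between 0.038 and 0.062 m and angle between the x axis of reader and the x axis of label_red, either way round below 0.17 rad and angle between reader's own z axis and vertical below 0.17 rad and linear speed of reader below 0.02 m/s and angular speed of reader below 0.2 rad/s), for 1.5 s.
At the end, for the whole second after the job is handed in: The reader lies released, underside down, level within 0.1 rad and at rest on the mat, its window and the tail of its handle both within the mat's outline (5 mm over allowed) (all of step 1); the robot touches nothing.
It fails at once if the dropper bottle is pushed more than 2 cm or tipped over (distance of bottle_mid from where it was at the start of the episode above 0.02 m or angle between bottle_mid's own z axis and vertical above 0.35 rad).
It fails at once if the polish tin is pushed more than 2 cm or tipped over (distance of tin_mid from where it was at the start of the episode above 0.02 m or angle between tin_mid's own z axis and vertical above 0.35 rad).
It fails at once if the thread spool is pushed more than 2 cm or tipped over (distance of spool_mid from where it was at the start of the episode above 0.02 m or angle between spool_mid's own z axis and vertical above 0.35 rad).
It fails at once if the reader, the gripper or the arm knocks the rack or a label holder (more than 12 N) (contact force between any of reader, the fingers, the arm and rack above 12 N or contact force between any of reader, the fingers, the arm and label_red above 12 N or contact force between any of reader, the fingers, the arm and label_blue above 12 N).
It fails at once if the blue label is read instead (distance between reader_spot and label_blue_face below 0.02 m).
It also fails if it takes over 72 s, if anything falls off the work surface, if the arm or the gripper's body presses on something with over 40 N, if the wrist force passes 120 N, or if a joint passes its speed limit or range.

## Robot

A 6-joint arm with a two-finger parallel gripper is mounted at the origin on a cart in front of the work surface, level with it; the furniture and walls round the work are solid. World frame = base frame: x ahead of the robot, y to its left, z up, the work surface at z = 0. Lengths are in m, angles in rad, forces in N, time in s.
With the tool pointing down it reaches from about 0.375 to 0.975 m from the base axis. Payload 3.8 kg.
Tool frame: the origin (TCP) lies on the centre line of the jaws, within the pads' length; the fingertips stand 14 mm ahead of it and the grasp point (between the pads) lies 5 mm behind it; z points along the fingers, x is the direction in which the jaws open and shut, and the axes are right-handed (so a half turn about z gives the same grasp; the last joint's range is limited). The gripper opens to 85 mm and grips with 20 to 120 N. Pads are 22 mm wide; open, the fingers measure 114 mm over their backs; the gripper's body (76 mm by 85 mm) begins 54 mm behind the grasp point. The pads swing forward as they close: fully open they stand 13 mm farther back than shut.
Start: joints at [-1.246, 0.264, 1.604, -0, 1.274, -0.037], TCP at [0.239, -0.631, 0.214] pointing down, gripper open.
Joint ranges: [-2.63, 2.63], [-0.94, 2.18], [0.31, 2.57], [-1.31, 4.45], [0, 2.66], [-2.55, 2.55]. Speed limits (rad/s): [2.57, 2.57, 3.14, 3.14, 3.14, 3.14].

## Interface

Orientations are given as a rotation vector (axis times angle).
In Python, from workcell import bot gives the robot as it stands. The module is installed in compiled form; this text tells all that it offers.
- The arm moves only by the tool arm_command, never from a script. Its argument "steps" is one flat list of numbers, 7 for each row, row after row: the shift along the tool's x, y, z in units of 30 mm (1.0 is 30 mm), then the turn, a rotation vector about the tool's x, y, z in units of 6 degrees (1.0 is 6 degrees), then the opening, from 0 (shut) to 1 (fully open). In form: [tx, ty, tz, ax, ay, az, fingers, tx, ty, tz, ax, ay, az, fingers, ...]. A call has 1 to 10 rows; each row shifts and turns the commanded pose from where the row before left it, along the tool's axes as they then stand; what a row does not reach is not made up. A row lasts 1/8 s, in which the tool goes at most 62.5 mm and 10.7 degrees, less where a joint would pass 70% of its speed; a pose out of reach is approached as far as the arm can. A call is refused whole if a number of a shift passes 1 or a number of a turn 1, either way. A call with a gripper value outside its range is refused whole. The fingers move at their own pace and stop on an object; "squeeze" is the grip in N (left out, the last holds). Time passes only in rows, so rows that do not move let the fingers close. It gives the time, the measured TCP pose, the force and the opening at its end, in the units of the state.
- bot.read_state(): the state, without advancing time (a new reading comes with each control period).
- bot.read_camera(name): name is "side" or "top" or "wrist"; returns a dict with "img" (384x512x3 uint8, red, green, blue), "camera_matrix" (3x3 intrinsics, pixels), "k1" (the pictures are not rectified: a ray, as slopes to the right and down, at radius r is drawn at 1 + k1 r^2 times it, then the intrinsics apply), "pose" (4x4, takes a point from camera to world coordinates); the wrist camera has in their place "T_tool_cam" (4x4, takes a point from camera to tool coordinates, whose origin is the TCP and whose axes are the tool frame's). Camera axes: x right, y down, z forward; pixel columns grow to the right and rows downward; lengths in m; the calibration is good to about 2 mm. A picture is of the moment at which its call begins: read the wrist's pose just before it. There is no depth.
- bot.finish_job(): hands the job in, once; it reports no verdict.
The state is a dict: "time": time; "q": joint angles; "joint_vel": joint speeds; "joint_torque": joint torques, N m; "tool_pos": TCP position; "tcp_rot": TCP orientation; "wrist_force": force on the tool from outside, world axes, zero at the start; "torque": the same for the moment, N m; "width": opening from 0.0 (shut) to 1.0 (fully open).
Only numpy, scipy, OpenCV 4.12 (cv2) and the standard library are available. Lean on these libraries where they do the work, as an engineer would, in place of code of your own. Each camera call takes 0.05 s, during which the arm holds its last target.

## Working session

There is one attempt and no reset: what is moved stays moved. The work goes in short steps, Python scripts to look and compute and a tool call to move; the robot and the scene stay as the last step left them, time stands still between calls to the robot, and variables do not carry over. Pictures are saved under pics/ and viewed, and the job is handed in when it is done.

Besides the shell and the picture viewer there is one more tool, called as a command line: name --argument value ..., lists and objects as JSON in quotes. arm_command: Moves the arm, as the interface text tells. Its arguments: {"type":"object","properties":{"steps":{"type":"array","items":{"type":"number"}},"squeeze":{"type":"number"}},"required":["steps"]}

```bash
mkdir -p pics; ls; python3 - <<'E'
from workcell import bot
import cv2,numpy as np
s=bot.read_state();print(s)
for n in ["side","top","wrist"]:
    c=bot.read_camera(n);cv2.imwrite(f"pics/{n}0.png",c["img"][:,:,::-1])
    np.savez(f"{n}0.npz",**c)
    print(n,c["camera_matrix"],c["k1"],c.get("pose",c.get("T_tool_cam")))
E
```

```text
pics
{'time': 0.0, 'q': array([-1.24592689e+00,  2.64763945e-01,  1.60539266e+00,  5.97771935e-05,
        1.27372891e+00, -3.69047206e-02]), 'joint_vel': array([ 0.00110067, -0.00131899, -0.00171719,  0.00143342,  0.00230193,
       -0.0002573 ]), 'joint_torque': array([-5.01892919e-04, -5.15113306e+01, -3.67313612e+01, -2.27574367e-05,
        1.28411743e-02,  1.00665852e-05]), 'tool_pos': array([ 0.23866791, -0.63055234,  0.21234475]), 'tcp_rot': array([-2.58365668,  1.78477142,  0.00283082]), 'wrist_force': array([ 0.19717199, -0.68272844,  0.89568436]), 'torque': array([ 0.0263031 , -0.00221821, -0.00650533]), 'width': 0.9982692255791367}
side [[393.15801095   0.         260.53403293]
 [  0.         393.15801095 185.23252488]
 [  0.           0.           1.        ]] -0.006400783421271433 [[-0.97859543 -0.13206254  0.15783051  0.33049498]
 [-0.20575407  0.64288862 -0.73780722  0.35826842]
 [-0.00403074 -0.75448904 -0.65630027  0.61525109]
 [ 0.          0.          0.          1.        ]]
top [[379.99902585   0.         259.10508828]
 [  0.         379.99902585 195.73910862]
 [  0.           0.           1.        ]] -0.05799033595833131 [[ 0.02584589 -0.98703537  0.15840823  0.36734543]
 [-0.99921388 -0.03027273 -0.02559639 -0.26455138]
 [ 0.03005999 -0.15762214 -0.98704187  0.89697951]
 [ 0.          0.          0.          1.        ]]
wrist [[302.02262273   0.         257.37042541]
 [  0.         302.02262273 185.59834226]
 [  0.           0.           1.        ]] -0.02973989705485741 [[ 9.99999730e-01  2.06166749e-04  7.05835774e-04  2.07668983e-04]
 [-4.06776154e-04  9.54742115e-01  2.97434579e-01 -7.55506750e-02]
 [-6.12570020e-04 -2.97434786e-01  9.54741940e-01 -1.61183292e-01]
 [ 0.00000000e+00  0.00000000e+00  0.00000000e+00  1.00000000e+00]]
```

View pics/side0.png

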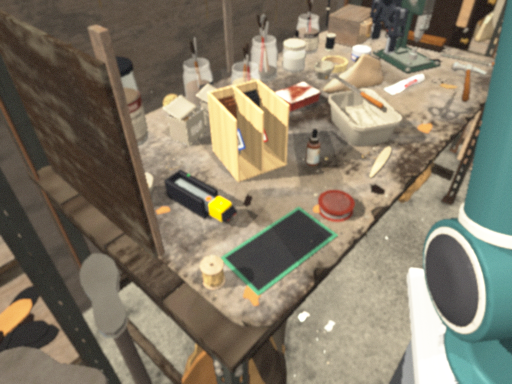

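View pics/top0.png

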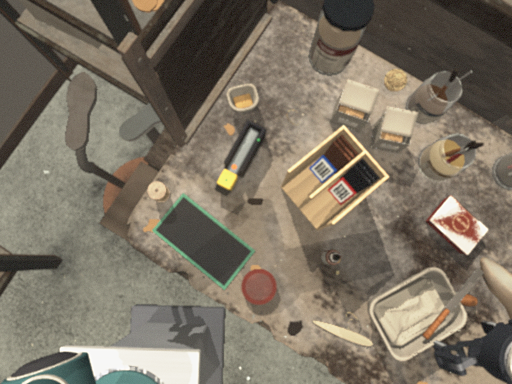

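View pics/wrist0.png

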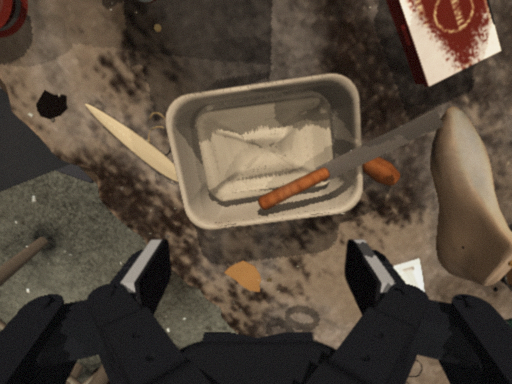

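The side view shows the dock and yellow head at about (215,205), the mat, and the rack at (250,130). The top view shows the dock at (240,155), the mat at (205,240), the rack with the red label at (342,190), the tin at (259,287), the spool at (157,190) and the bottle at (331,257). I'll enlarge these views to get accurate pixels.

```bash
cat > h.py <<'E'
import numpy as np,cv2
from scipy.spatial.transform import Rotation as R
def und(c,px):
    K=c["camera_matrix"];k1=float(c["k1"])
    px=np.atleast_2d(np.array(px,float))
    d=np.array([k1,0,0,0.])
    return cv2.undistortPoints(px[:,None],K,d)[:,0]
def ray(c,P,px):
    n=und(c,px);d=np.c_[n,np.ones(len(n))]@P[:3,:3].T
    return P[:3,3],d
def onz(c,P,px,z):
    o,d=ray(c,P,px);return o+d*((z-o[2])/d[:,2])[:,None]
def tri(*obs): # (c,P,px)
    A=np.zeros((3,3));b=np.zeros(3);L=[]
    for c,P,px in obs:
        o,d=ray(c,P,px);d=d[0]/np.linalg.norm(d[0]);M=np.eye(3)-np.outer(d,d);A+=M;b+=M@o;L.append((o,M))
    x=np.linalg.solve(A,b);return x,[np.linalg.norm(M@(x-o)) for o,M in L]
def proj(c,P,X):
    X=np.atleast_2d(X);r=P[:3,:3].T
    rv=cv2.Rodrigues(r)[0]
    return cv2.projectPoints(X.astype(float),rv,-r@P[:3,3],c["camera_matrix"],np.array([float(c["k1"]),0,0,0]))[0][:,0]
def wristpose(s,c):
    T=np.eye(4);T[:3,:3]=R.from_rotvec(s["tcp_rot"]).as_matrix();T[:3,3]=s["tool_pos"];return T@c["T_tool_cam"]
def zoom(img,x0,y0,x1,y1,f,name):
    cv2.imwrite(name,cv2.resize(img[y0:y1,x0:x1,::-1],None,fx=f,fy=f,interpolation=cv2.INTER_CUBIC))
E
python3 - <<'E'
from h import *
t=np.load("top0.npz");s=np.load("side0.npz")
zoom(t["img"],140,110,280,310,3,"pics/t1.png");zoom(t["img"],270,110,400,280,3.5,"pics/t2.png")
zoom(s["img"],150,160,360,300,3.5,"pics/s1.png");zoom(s["img"],190,70,330,190,5,"pics/s2.png")
E
```

```text
(no output)
```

View pics/t1.png

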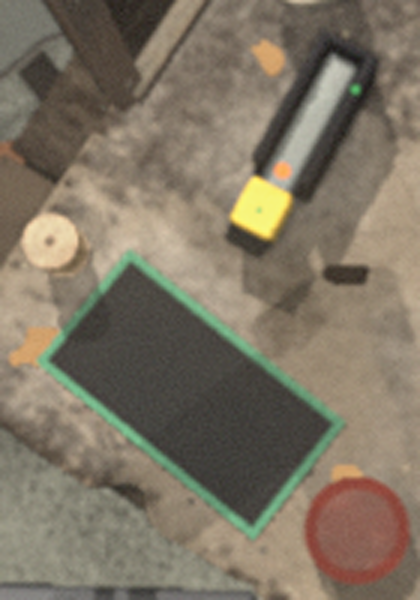

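View pics/t2.png

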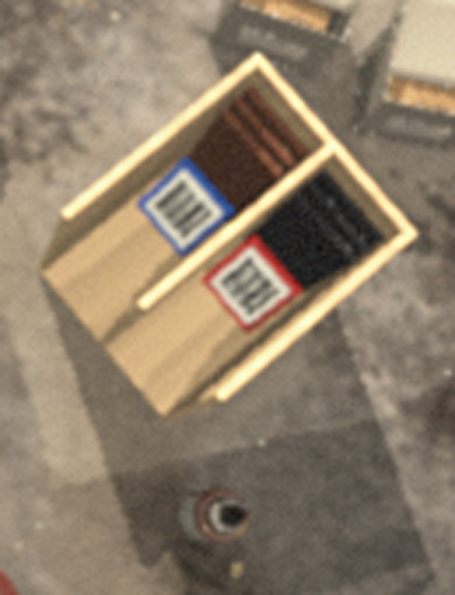

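View pics/s1.png

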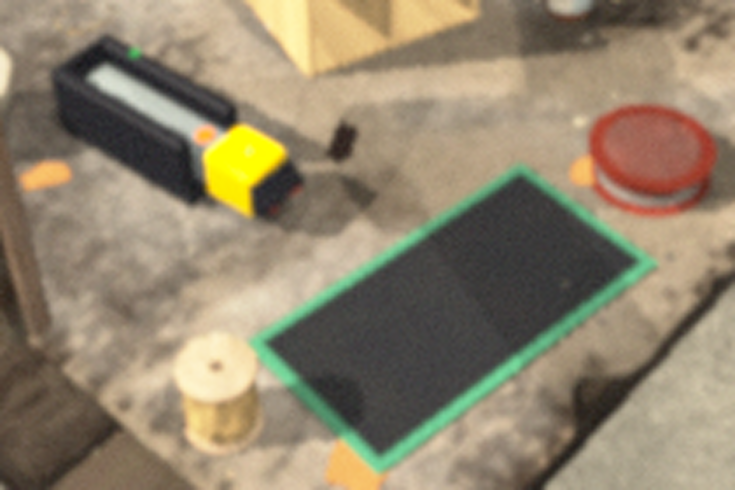

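View pics/s2.png

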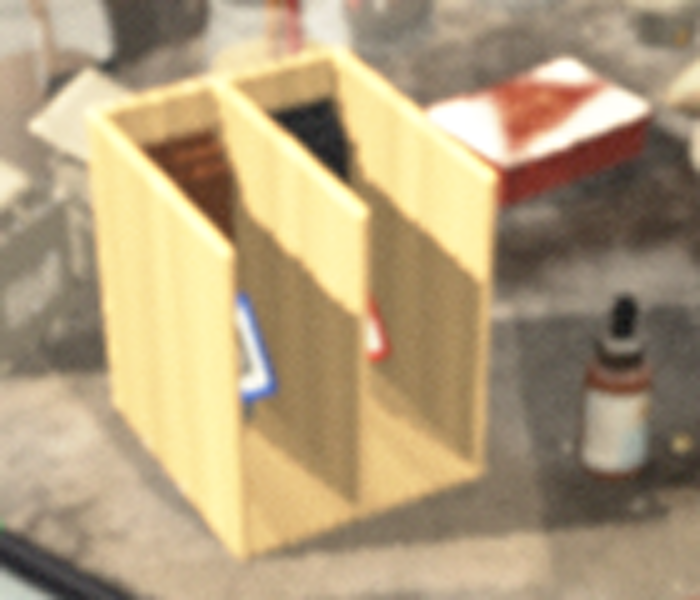

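```bash
cat > fit0.py <<'E'
from h import *
from scipy.optimize import least_squares
t=np.load("top0.npz");s=np.load("side0.npz")
def T1(a):return (np.array(a,float)+.5)/3-.5+[140,110]
def T2(a):return (np.array(a,float)+.5)/3.5-.5+[270,110]
def S1(a):return (np.array(a,float)+.5)/3.5-.5+[150,160]
def S2(a):return (np.array(a,float)+.5)/5-.5+[190,70]
def place(p,X):
    c,si=np.cos(p[2]),np.sin(p[2]);X=np.atleast_2d(X)
    return np.c_[p[0]+c*X[:,0]-si*X[:,1],p[1]+si*X[:,0]+c*X[:,1],X[:,2]]
def fit(obs,p0,dz=False,n=''):
    def f(p):
        r=[]
        for c,px,X in obs:
            Y=place(p,X);
            if dz:Y=Y+[0,0,p[3]]
            r.append((proj(c,c["pose"],Y)[0]-px))
        return np.array(r)
    o=least_squares(lambda p:f(p).ravel(),p0+([0.] if dz else []),loss='soft_l1',x_scale=0.05)
    print(n,np.round(o.x,4),'yawdeg',np.degrees(o.x[2]).round(1));print(np.round(np.hypot(*f(o.x).T),1));return o.x
if __name__=="__main__":
    a,b,z=.11,.0575,.003
    # mat long axis: from spool end(+x) 
    mp=onz(t,t["pose"],[T1((128,252)),T1((344,424)),T1((253,538)),T1((40,358))],.003);print(mp)
    # +x end = spool end. tin end -x. x axis dir: tin->spool
    xd=(mp[0]+mp[3]-mp[1]-mp[2]);yaw=np.arctan2(xd[1],xd[0])
    C=[(a,-b,z),(-a,-b,z),(-a,b,z),(a,b,z)]
    obs=[(t,T1(q),X) for q,X in zip([(128,252),(344,424),(253,538),(40,358)],C)]
    obs+=[(s,S1(q),X) for q,X in zip([(250,342),(523,165),(656,262),(378,472)],[C[0],C[1],C[2],C[3]])]
    for dz in (0,1): fit(obs,[*mp.mean(0)[:2],yaw],dz,'mat')
    fy=.069;H=.172
    obs=[(t,T2((66,215)),(-.065,fy-.003,H)),(t,T2((258,52)),(.085,fy,H)),(t,T2((418,233)),(.085,-fy,H)),(t,T2((220,398)),(-.065,-fy+.003,H)),(t,T2((141,304)),(-.065,0,H)),
     (t,T2((40,272)),(-.065,fy,0.003)),(t,T2((165,415)),(-.065,-fy,.003)),
     (s,S2((235,252)),(-.065,fy-.003,H)),(s,S2((245,556)),(-.065,fy,0)),(s,S2((88,112)),(.085,fy,H)),(s,S2((343,46)),(.085,-fy,H)),(s,S2((495,175)),(-.065,-fy+.003,H)),(s,S2((483,472)),(-.065,-fy,0)),(s,S2((366,212)),(-.065,0,H))]
    for dz in (0,1): fit(obs,[.5,-.4,-.7],dz,'rack')
    D=.052
    obs=[(t,T1((330,37)),(-.061,-.026,D)),(t,T1((377,60)),(-.061,.026,D)),(t,T1((300,198)),(.061,.026,D)),(t,T1((256,165)),(.061,-.026,D)),
     (s,S1((107,37)),(-.061,.026,D)),(s,S1((55,75)),(-.061,-.026,D)),(s,S1((235,103)),(.061,.026,D)),(s,S1((195,150)),(.061,-.026,D)),(s,S1((195,202)),(.061,-.026,0))]
    for dz in (0,1): fit(obs,[.5,-.2,2.5],dz,'dock')
    for nm,pt,ps in [('headtop',T1((258,210)),S1((248,152))),('orange',T1((282,171)),S1((205,135))),('tin',T1((357,530)),S1((652,145))),('spooltop',T1((50,241)),S1((216,367))),('bottletop',T2((236,514)),S2((626,300)))]:
        print(nm,tri((t,t["pose"],pt),(s,s["pose"],ps)))
E
python3 fit0.py
```

```text
[[ 0.51020845 -0.10515302  0.003     ]
 [ 0.38005729 -0.27998347  0.003     ]
 [ 0.29155525 -0.21273264  0.003     ]
 [ 0.4243187  -0.0412193   0.003     ]]
mat [ 0.4007 -0.1582  0.924 ] yawdeg 52.9
[1.1 0.3 1.5 2.8 1.8 1.7 1.  0.1]
mat [ 0.401  -0.1599  0.9222 -0.0048] yawdeg 52.8
[1.5 1.  1.1 1.7 1.3 0.9 0.8 0.7]
rack [ 0.5259 -0.4311 -0.8524] yawdeg -48.8
[0.9 0.3 0.5 0.5 1.1 1.6 2.6 1.1 0.9 1.6 1.5 0.8 0.2 0.6]
rack [ 0.5263 -0.4321 -0.8514 -0.0023] yawdeg -48.8
[0.9 0.5 0.5 0.3 1.1 1.3 2.6 0.8 1.1 1.  1.2 0.6 0.3 0.2]
dock [ 0.6145 -0.2481  2.6947] yawdeg 154.4
[4.3 0.5 1.8 3.9 2.5 2.2 3.6 1.7 2.4]
dock [ 0.6171 -0.2537  2.7087 -0.0078] yawdeg 155.2
[2.6 2.4 4.7 1.  1.4 1.3 3.6 1.3 2.9]
headtop (array([ 0.53844391, -0.20946206,  0.04552013]), [np.float64(0.0003164992282560198), np.float64(0.00031649922825630495)])
orange (array([ 0.5713155 , -0.22620881,  0.03800945]), [np.float64(0.0002100804405170328), np.float64(0.00021008044051711903)])
tin (array([ 0.30046059, -0.29165663,  0.02055082]), [np.float64(0.00041422456813842464), np.float64(0.00041422456813857686)])
spooltop (array([ 0.50993473, -0.05314249,  0.04449348]), [np.float64(0.00025539453599686114), np.float64(0.0002553945359967024)])
bottletop (array([ 0.37062664, -0.45303165,  0.09460225]), [np.float64(0.0009316339884043565), np.float64(0.0009316339884042781)])
```

```bash
cat > plan.py <<'E'
from h import *
from workcell import bot
def plan(way,f,maxt=1.0,maxr=1.0):
    """way: list of (x,y,z,yawdeg of tool x), tool down. f opening. greedy rows from measured pose"""
    s=bot.read_state();p=s["tool_pos"].copy();Rm=R.from_rotvec(s["tcp_rot"])
    print("t",round(s["time"],2),"pos",p.round(4),"xax",Rm.as_matrix()[:,0].round(3),"zax",Rm.as_matrix()[:,2].round(3),"F",s["wrist_force"].round(1),"w",round(s["width"],3))
    out=[]
    for w in way:
        tgt=np.array(w[:3]);a=np.radians(w[3])
        Rt=R.from_matrix(np.c_[[np.cos(a),np.sin(a),0],[np.sin(a),-np.cos(a),0],[0,0,-1]])
        rv=(Rm.inv()*Rt).as_rotvec();d=np.linalg.norm(tgt-p)
        # rows needed
        n=1
        while True:
            st=tgt-p; Rc=Rm;pc=p.copy();rows=[];ok=True
            for k in range(n):
                loc=Rc.inv().apply(st/n)/.03; tr=np.degrees(rv/n)/6
                row=np.r_[loc.round(2),tr.round(2)]
                if np.abs(row[:3]).max()>maxt or np.abs(row[3:]).max()>maxr: ok=False
                pc=pc+Rc.apply(row[:3]*.03);Rc=Rc*R.from_rotvec(np.radians(row[3:]*6));rows.append(row)
            if ok or n>60:break
            n+=1
        p,Rm=pc,Rc
        for r in rows: out.append([float(v)+0. for v in r]+[f])
        print("->",w,"n",n,"end",p.round(4))
    for i in range(0,len(out),10):
        print("[",", ".join(", ".join(f"{v:g}" for v in r) for r in out[i:i+10]),"]")
E
python3 - <<'E'
from plan import *
plan([(.25,-.60,.30,-69.3),(.52,-.215,.23,-116)],1)
E
```

```text
t 0.15 pos [ 0.2387 -0.6307  0.2126] xax [ 0.354 -0.935 -0.002] zax [-0.001  0.002 -1.   ] F [ 0.4  0.7 -0.7] w 0.999
-> (0.25, -0.6, 0.3, -69.3) n 3 end [ 0.2501 -0.5998  0.2999]
-> (0.52, -0.215, 0.23, -116) n 16 end [ 0.5199 -0.2151  0.2276]
[ -0.28, -0.24, -0.97, 0, 0.01, 0, 1, -0.28, -0.24, -0.97, 0, 0.01, 0, 1, -0.27, -0.24, -0.97, 0, 0.01, 0, 1, -0.55, -0.81, 0.15, 0, 0, 0.49, 1, -0.59, -0.78, 0.15, 0, 0, 0.49, 1, -0.63, -0.75, 0.15, 0, 0, 0.49, 1, -0.67, -0.72, 0.15, 0, 0, 0.49, 1, -0.7, -0.68, 0.15, 0, 0, 0.49, 1, -0.74, -0.64, 0.15, 0, 0, 0.49, 1, -0.77, -0.6, 0.15, 0, 0, 0.49, 1 ]
[ -0.8, -0.56, 0.15, 0, 0, 0.49, 1, -0.83, -0.52, 0.15, 0, 0, 0.49, 1, -0.85, -0.48, 0.15, 0, 0, 0.49, 1, -0.88, -0.43, 0.15, 0, 0, 0.49, 1, -0.9, -0.39, 0.15, 0, 0, 0.49, 1, -0.92, -0.34, 0.15, 0, 0, 0.49, 1, -0.93, -0.3, 0.15, 0, 0, 0.49, 1, -0.95, -0.25, 0.15, 0, 0, 0.49, 1, -0.96, -0.2, 0.15, 0, 0, 0.49, 1 ]
```

arm_command --steps '[-0.28,-0.24,-0.97,0,0,0,1,-0.28,-0.24,-0.97,0,0,0,1,-0.27,-0.24,-0.97,0,0,0,1,-0.55,-0.81,0.15,0,0,0.49,1,-0.59,-0.78,0.15,0,0,0.49,1,-0.63,-0.75,0.15,0,0,0.49,1,-0.67,-0.72,0.15,0,0,0.49,1,-0.7,-0.68,0.15,0,0,0.49,1,-0.74,-0.64,0.15,0,0,0.49,1,-0.77,-0.6,0.15,0,0,0.49,1]'

```text
time: 1.4
tool_pos: [0.3687, -0.4311, 0.269]
tcp_rot: [-2.222, 2.22, 0.001]
wrist_force: [-0.1, 1.0, -0.9]
width: 1.0
```

arm_command --steps '[-0.8,-0.56,0.15,0,0,0.49,1,-0.83,-0.52,0.15,0,0,0.49,1,-0.85,-0.48,0.15,0,0,0.49,1,-0.88,-0.43,0.15,0,0,0.49,1,-0.9,-0.39,0.15,0,0,0.49,1,-0.92,-0.34,0.15,0,0,0.49,1,-0.93,-0.3,0.15,0,0,0.49,1,-0.95,-0.25,0.15,0,0,0.49,1,-0.96,-0.2,0.15,0,0,0.49,1]'

```text
time: 2.52
tool_pos: [0.5203, -0.2146, 0.2284]
tcp_rot: [1.655, -2.67, -0.001]
wrist_force: [0.6, -0.3, -0.4]
width: 1.003
```

```bash
cat > snap.py <<'E'
import sys
from h import *
from workcell import bot
def snap(name,k,f=1.5):
    s=bot.read_state();c=bot.read_camera(name)
    P=wristpose(s,c) if name=="wrist" else c["pose"]
    np.savez(f"{name}{k}.npz",img=c["img"],camera_matrix=c["camera_matrix"],k1=c["k1"],pose=P)
    zoom(c["img"],0,0,512,384,f,f"pics/{name}{k}.png");print(s["time"],s["tool_pos"],s["tcp_rot"],s["wrist_force"].round(1),s["width"])
snap(sys.argv[1],sys.argv[2])
E
python3 snap.py wrist 1
```

```text
2.525 [ 0.52026636 -0.21461197  0.2284468 ] [ 1.65518467e+00 -2.66973682e+00 -8.35290354e-04] [ 0.6 -0.3 -0.4] 1.0031778310480246
```

View pics/wrist1.png

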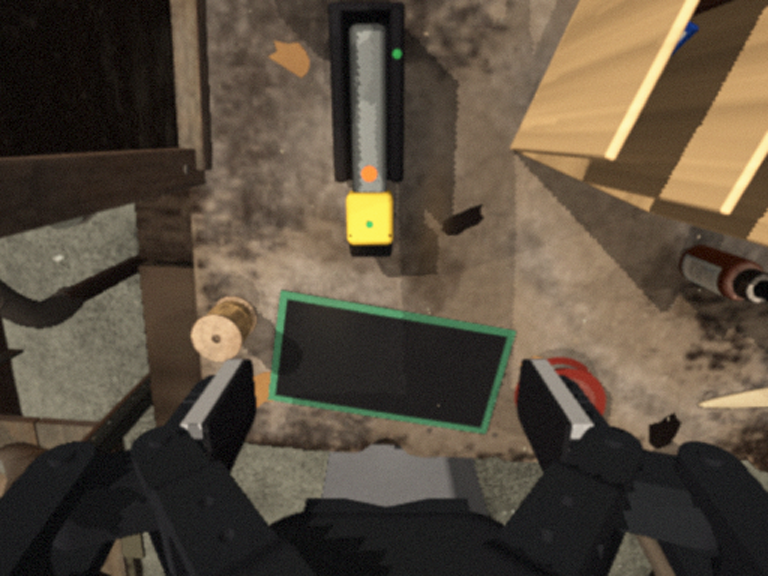

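The wrist view shows the reader in the dock. The yellow head top has corners (346,194), (391,193), (393,244) and (347,245), its green dot is at (369,224), and the orange handle dot is at (369,173). The mat, tin and spool are clear too.

```bash
cat > m1.py <<'E'
from fit0 import *
w=np.load("wrist1.npz")
W=lambda a:(np.array(a,float)+.5)/1.5-.5
for nm,pw,pt,ps in [('headdot',W((369,224)),T1((258,210)),S1((248,152))),('orange',W((369,173)),T1((282,171)),S1((205,135))),('greenled',W((397,54)),T1((355,90)),S1((134,53)))]:
    print(nm,tri((w,w["pose"],pw),(t,t["pose"],pt),(s,s["pose"],ps)),tri((w,w["pose"],pw),(t,t["pose"],pt))[0])
h=onz(w,w["pose"],[W((346,194)),W((391,193)),W((393,244)),W((347,245))],.048);print(h,h.mean(0))
d=h[2]+h[3]-h[0]-h[1];print('yaw',np.degrees(np.arctan2(d[1],d[0])))
h=onz(w,w["pose"],[W((369,224)),W((369,173)),W((367,30))],.043);d=h[0]-h[1];print('dots yaw',np.degrees(np.arctan2(d[1],d[0])),h)
a,b,z=.11,.0575,.003
C=[(a,-b,z),(-a,-b,z),(-a,b,z),(a,b,z)]
from fit0 import fit
class D(dict):pass
obs=[(w,W(q),X) for q,X in zip([(281,290),(515,330),(486,432),(271,400)],C)]
fit(obs,[.4,-.16,.92],0,'mat w')
obs+=[(t,T1(q),X) for q,X in zip([(128,252),(344,424),(253,538),(40,358)],C)]
obs+=[(s,S1(q),X) for q,X in zip([(250,342),(523,165),(656,262),(378,472)],C)]
fit(obs,[.4,-.16,.92],0,'mat')
D=.052
obs=[(w,W(q),X) for q,X in zip([(329,4),(405,4),(402,181),(335,181)],[(-.061,-.026,D),(-.061,.026,D),(.061,.026,D),(.061,-.026,D)])]
fit(obs,[.6,-.25,2.7],0,'dock w')
E
python3 m1.py
```

```text
headdot (array([ 0.5379307 , -0.20912501,  0.04627839]), [np.float64(0.0006662334240823013), np.float64(0.0007493940488354984), np.float64(0.00030907359110705527)]) [ 0.53783688 -0.20958063  0.05023149]
orange (array([ 0.5711165 , -0.22598679,  0.03833553]), [np.float64(0.0002588400333846662), np.float64(0.0003838375570999118), np.float64(0.0001545317298776005)]) [ 0.57100301 -0.22610957  0.04028023]
greenled (array([ 0.63476687, -0.28026249,  0.04928428]), [np.float64(0.0004887244051607433), np.float64(0.0003193586572106212), np.float64(0.00039812886916964536)]) [ 0.63421542 -0.28024018  0.05088629]
[[ 0.56535218 -0.20408238  0.048     ]
 [ 0.55106229 -0.23452247  0.048     ]
 [ 0.51540653 -0.21869107  0.048     ]
 [ 0.53048822 -0.18652831  0.048     ]] [ 0.5405773  -0.21095606  0.048     ]
yaw 154.66617038145543
dots yaw 152.99079646382592 [[ 0.5367841  -0.20860679  0.043     ]
 [ 0.5711473  -0.22612267  0.043     ]
 [ 0.65805162 -0.26881627  0.043     ]]
mat w [ 0.401  -0.1593  0.9349] yawdeg 53.6
[0.4 1.2 0.9 1.8]
mat [ 0.4009 -0.1588  0.9301] yawdeg 53.3
[0.4 0.9 1.1 2.2 1.  0.8 1.1 2.7 1.7 2.1 1.2 0.4]
dock w [ 0.6167 -0.2487  2.6788] yawdeg 153.5
[1.5 1.5 4.9 4.8]
```

```bash
python3 - <<'E'
from plan import *
plan([(.540,-.2105,.10,-116.2),(.540,-.2105,.024,-116.2)],1)
E
```

```text
t 2.58 pos [ 0.5217 -0.2117  0.2277] xax [-0.445 -0.896 -0.003] zax [ 0.     0.003 -1.   ] F [1.1 2.6 0.1] w 0.996
-> (0.54, -0.2105, 0.1, -116.2) n 5 end [ 0.5404 -0.2107  0.1002]
-> (0.54, -0.2105, 0.024, -116.2) n 3 end [ 0.5403 -0.2108  0.0237]
[ -0.06, -0.11, 0.85, 0, 0.01, -0.01, 1, -0.06, -0.11, 0.85, 0, 0.01, -0.01, 1, -0.06, -0.11, 0.85, 0, 0.01, -0.01, 1, -0.06, -0.11, 0.85, 0, 0.01, -0.01, 1, -0.06, -0.11, 0.85, 0, 0.01, -0.01, 1, 0, 0, 0.85, 0, -0.01, 0, 1, 0, 0, 0.85, 0, -0.01, 0, 1, 0, 0, 0.85, 0, -0.01, 0, 1 ]
```

arm_command --steps '[-0.06,-0.11,0.85,0,0,0,1,-0.06,-0.11,0.85,0,0,0,1,-0.06,-0.11,0.85,0,0,0,1,-0.06,-0.11,0.85,0,0,0,1,-0.06,-0.11,0.85,0,0,0,1,0,0,0,0,0,0,1,0,0,0,0,0,0,1]'

```text
time: 3.45
tool_pos: [0.5391, -0.2151, 0.1022]
tcp_rot: [-1.658, 2.668, -0.001]
wrist_force: [0.1, -0.5, -0.3]
width: 0.998
```

```bash
python3 snap.py wrist 2;  python3 - <<'E'
from plan import *
plan([(.540,-.2105,.024,-116.2)],1)
E
```

```text
3.45 [ 0.53906295 -0.21512652  0.10217492] [-1.65752315e+00  2.66845352e+00 -7.95427831e-04] [ 0.1 -0.5 -0.3] 0.9978725680967346
t 3.5 pos [ 0.5396 -0.2153  0.1028] xax [-0.443 -0.896 -0.   ] zax [ 0.002 -0.001 -1.   ] F [ 1.2 -0.1 -0.3] w 1.0
-> (0.54, -0.2105, 0.024, -116.2) n 3 end [ 0.54   -0.2105  0.0236]
[ -0.05, 0.02, 0.88, -0.01, 0, -0.01, 1, -0.05, 0.02, 0.88, -0.01, 0, -0.01, 1, -0.05, 0.02, 0.88, -0.01, 0, -0.01, 1 ]
```

View pics/wrist2.png

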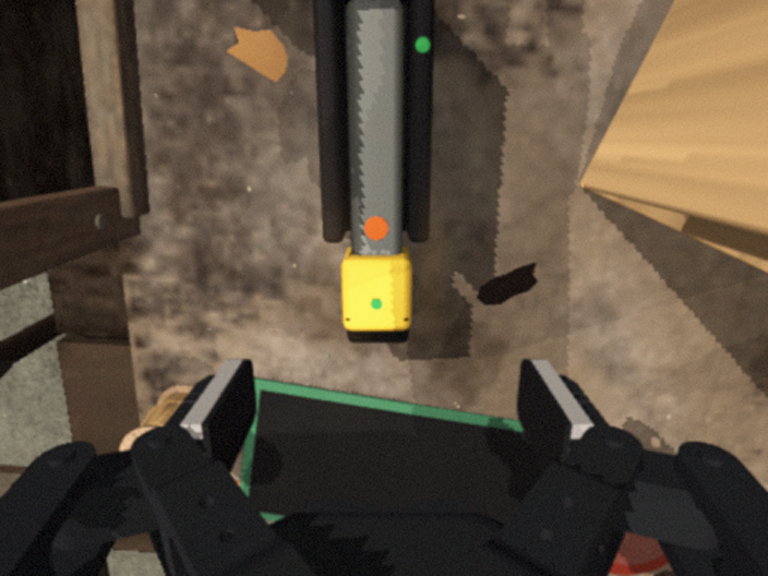

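The head top now spans x 343 to 411 and y 252 to 330 in the 1.5x picture, with its dot at (376,304) and the orange dot at (376,228).

```bash
python3 - <<'E'
from h import *
w=np.load("wrist2.npz");v=np.load("wrist1.npz")
W=lambda a:(np.array(a,float)+.5)/1.5-.5
h=onz(w,w["pose"],[W((343,252)),W((410,252)),W((411,330)),W((344,330))],.048);print(h,h.mean(0))
for a,b in [((376,304),(369,224)),((376,228),(369,173)),((343,252),(346,194)),((410,252),(391,193)),((411,330),(393,244)),((344,330),(347,245))]:
    print(tri((w,w["pose"],W(a)),(v,v["pose"],W(b))))
h=onz(w,w["pose"],[W((376,304)),W((375,20))],.043);d=h[0]-h[1];print('yaw',np.degrees(np.arctan2(d[1],d[0])))
E
```

```text
[[ 0.56838947 -0.20663395  0.048     ]
 [ 0.55387394 -0.23600952  0.048     ]
 [ 0.51623646 -0.21871736  0.048     ]
 [ 0.53155705 -0.18770369  0.048     ]] [ 0.54251423 -0.21226613  0.048     ]
(array([ 0.53796388, -0.20950519,  0.05091871]), [np.float64(2.0520956021973402e-05), np.float64(2.0520956021884396e-05)])
(array([ 0.57124235, -0.22613391,  0.04438156]), [np.float64(8.357782231834898e-05), np.float64(8.357782231837538e-05)])
(array([ 0.56318751, -0.20042544,  0.01791418]), [np.float64(0.0003211637610233903), np.float64(0.0003211637610234181)])
(array([ 0.5486535 , -0.23416305,  0.02645308]), [np.float64(0.0005437256073175755), np.float64(0.0005437256073175759)])
(array([ 0.51462054, -0.2182698 ,  0.04420513]), [np.float64(8.97238056942904e-05), np.float64(8.972380569435994e-05)])
(array([ 0.52915413, -0.18543096,  0.04078961]), [np.float64(0.00024581524061411303), np.float64(0.000245815240614094)])
yaw 153.53891884934666
```

```bash
python3 - <<'E'
from plan import *
plan([(.541,-.211,.024,-116.3)],1)
E
```

```text
t 3.5 pos [ 0.5396 -0.2153  0.1028] xax [-0.443 -0.896 -0.   ] zax [ 0.002 -0.001 -1.   ] F [ 1.2 -0.1 -0.3] w 1.0
-> (0.541, -0.211, 0.024, -116.3) n 3 end [ 0.5408 -0.2109  0.0236]
[ -0.05, 0.01, 0.88, -0.01, 0, 0, 1, -0.05, 0.01, 0.88, -0.01, 0, 0, 1, -0.05, 0.01, 0.88, -0.01, 0, 0, 1 ]
```

arm_command --steps '[-0.05,0.01,0.66,0,0,0,1,-0.05,0.01,0.66,0,0,0,1,-0.05,0.01,0.66,0,0,0,1,0,0,0.65,0,0,0,1,0,0,0,0,0,0,1,0,0,0,0,0,0,1]'

```text
time: 4.25
tool_pos: [0.5402, -0.2105, 0.0225]
tcp_rot: [-1.658, 2.669, -0.0]
wrist_force: [1.0, -0.1, -0.2]
width: 1.0
```

arm_command --steps '[0,0,0,0,0,0,0.3,0,0,0,0,0,0,0.1,0,0,0,0,0,0,0,0,0,0,0,0,0,0,0,0,0,0,0,0,0,0,0,0,0,0,0,0]' --squeeze 40

```text
time: 5.0
tool_pos: [0.5402, -0.2105, 0.0232]
tcp_rot: [-1.657, 2.668, -0.001]
wrist_force: [-2.4, 0.6, 4.9]
width: 0.4
```

arm_command --steps '[0,0,-0.1,0,0,0,0,0,0,-0.4,0,0,0,0,0,0,-0.4,0,0,0,0,0,0,-0.5,0,0,0,0,0,0,-0.6,0,0,0,0,0,0,-0.6,0,0,0,0,0,0,0,0,0,0,0,0,0,0,0,0,0,0,0]' --squeeze 60

```text
schema error: expected a multiple of 7 numbers
```

```bash
python3 snap.py wrist 3;python3 snap.py side 3
```

```text
5.0 [ 0.54024715 -0.21047308  0.02315339] [-1.65737584e+00  2.66847644e+00 -6.19035789e-04] [-2.4  0.6  4.9] 0.4000166876503564
5.05 [ 0.54020941 -0.21045699  0.0231205 ] [-1.65744435e+00  2.66848956e+00 -5.09742370e-04] [-2.8  0.5  6.2] 0.4054674204221189
```

View pics/wrist3.png

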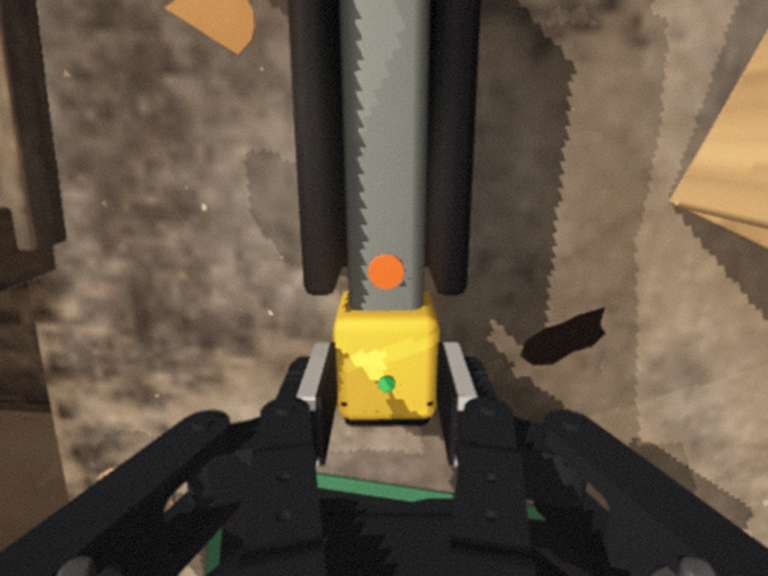

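View pics/side3.png

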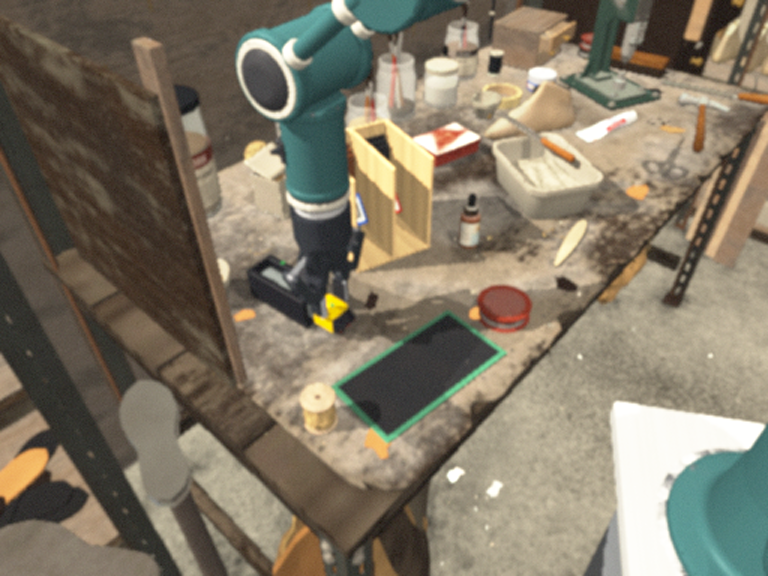

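The lift call was refused because its rows were miscounted. The pictures show the jaws closed on both sides of the yellow head, about (335..437, 345..415) in the wrist view. I'll lift now.

arm_command --steps '[0,0,-0.1,0,0,0,0,0,0,-0.4,0,0,0,0,0,0,-0.4,0,0,0,0,0,0,-0.5,0,0,0,0,0,0,-0.6,0,0,0,0,0,0,-0.6,0,0,0,0,0,0,0,0,0,0,0]' --squeeze 60

```text
time: 5.98
tool_pos: [0.5419, -0.2112, 0.1034]
tcp_rot: [-1.656, 2.666, -0.006]
wrist_force: [0.2, -0.2, -1.9]
width: 0.399
```

```bash
python3 snap.py wrist 4;python3 snap.py side 4; python3 -c "
from h import *
zoom(np.load('side4.npz')['img'],140,120,300,260,4.5,'pics/s4z.png')"
```

```text
5.975 [ 0.54186453 -0.21118482  0.10343204] [-1.65602036  2.66634989 -0.0063957 ] [ 0.2 -0.2 -1.9] 0.3985832032463133
6.025 [ 0.54090317 -0.21078871  0.10201916] [-1.65672098  2.66746661 -0.00340752] [ 0.5 -0.6 -1.4] 0.39402363561299886
```

View pics/wrist4.png

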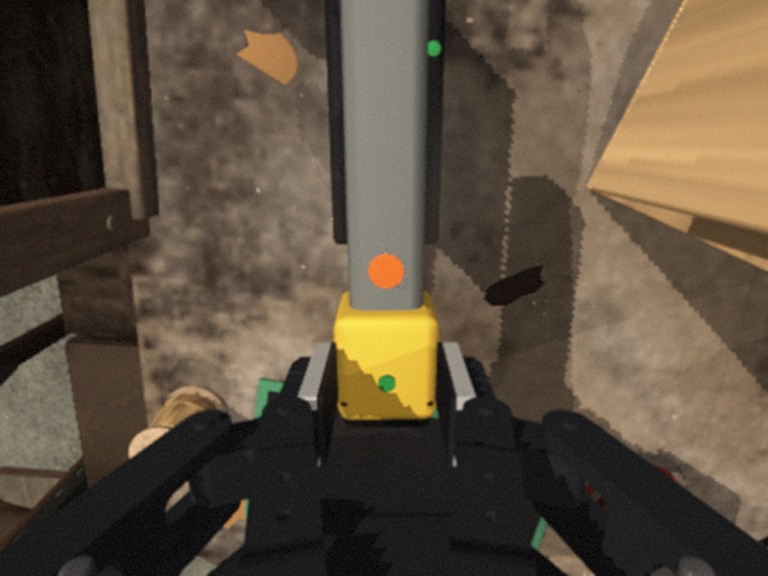

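View pics/s4z.png

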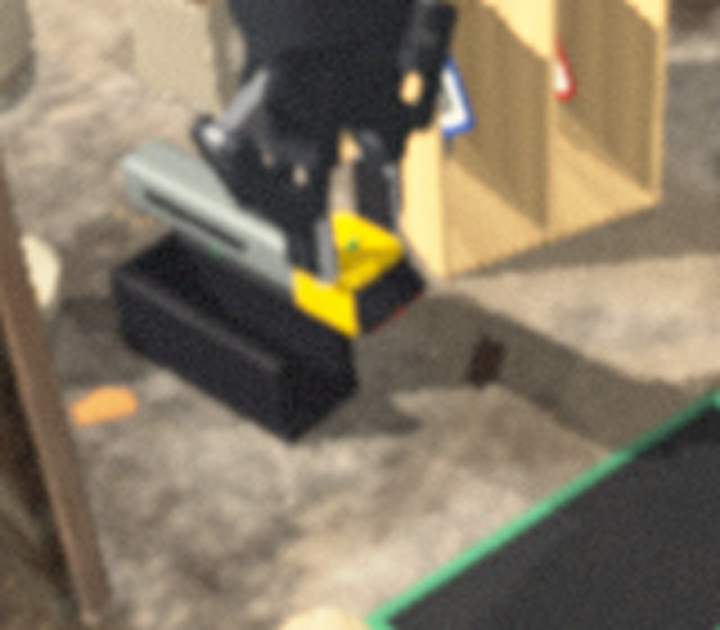

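```bash
python3 - <<'E'
from plan import *
plan([(.3677,-.2036,.095,-36.6)],0)
E
```

```text
t 6.08 pos [ 0.5401 -0.2104  0.1009] xax [-0.443 -0.896 -0.   ] zax [ 0.001 -0.    -1.   ] F [-0.3  0.2 -2. ] w 0.398
-> (0.3677, -0.2036, 0.095, -36.6) n 14 end [ 0.3677 -0.2037  0.0966]
[ 0.17, 0.38, 0.01, 0, 0, -0.95, 0, 0.13, 0.39, 0.01, 0, 0, -0.95, 0, 0.09, 0.4, 0.01, 0, 0, -0.95, 0, 0.05, 0.41, 0.01, 0, 0, -0.95, 0, 0.01, 0.41, 0.01, 0, 0, -0.95, 0, -0.03, 0.41, 0.01, 0, 0, -0.95, 0, -0.07, 0.4, 0.01, 0, 0, -0.95, 0, -0.11, 0.4, 0.01, 0, 0, -0.95, 0, -0.15, 0.38, 0.01, 0, 0, -0.95, 0, -0.19, 0.37, 0.01, 0, 0, -0.95, 0 ]
[ -0.22, 0.34, 0.01, 0, 0, -0.95, 0, -0.26, 0.32, 0.01, 0, 0, -0.95, 0, -0.29, 0.29, 0.01, 0, 0, -0.95, 0, -0.31, 0.26, 0.01, 0, 0, -0.95, 0 ]
```

arm_command --steps '[0.17,0.38,0.01,0,0,-0.95,0,0.13,0.39,0.01,0,0,-0.95,0,0.09,0.4,0.01,0,0,-0.95,0,0.05,0.41,0.01,0,0,-0.95,0,0.01,0.41,0.01,0,0,-0.95,0,-0.03,0.41,0.01,0,0,-0.95,0,-0.07,0.4,0.01,0,0,-0.95,0,-0.11,0.4,0.01,0,0,-0.95,0,-0.15,0.38,0.01,0,0,-0.95,0,-0.19,0.37,0.01,0,0,-0.95,0]'

```text
time: 7.32
tool_pos: [0.4153, -0.2053, 0.0965]
tcp_rot: [2.733, -1.55, -0.003]
wrist_force: [-0.6, 0.2, -0.9]
width: 0.396
```

arm_command --steps '[-0.22,0.34,0.01,0,0,-0.95,0,-0.26,0.32,0.01,0,0,-0.95,0,-0.29,0.29,0.01,0,0,-0.95,0,-0.31,0.26,0.01,0,0,-0.95,0,0,0,0,0,0,0,0,0,0,0,0,0,0,0]'

```text
time: 8.07
tool_pos: [0.3678, -0.2036, 0.0961]
tcp_rot: [-2.982, 0.987, 0.0]
wrist_force: [0.6, -0.4, -1.5]
width: 0.398
```

```bash
python3 snap.py wrist 5;python3 snap.py top 5; python3 -c "
from plan import *
plan([(.3677,-.2036,.016,-36.6)],0)"
```

```text
8.075 [ 0.36780296 -0.20359264  0.09608899] [-2.98246841e+00  9.86608048e-01  2.68150645e-04] [ 0.6 -0.4 -1.5] 0.3983894412814914
8.125 [ 0.36801556 -0.20371989  0.09626574] [-2.98275191e+00  9.86017468e-01 -1.14497071e-04] [ 0.1 -0.2 -1.9] 0.3935351597399987
t 8.18 pos [ 0.3681 -0.2037  0.0963] xax [ 0.803 -0.596  0.   ] zax [ 0.  0. -1.] F [ 0.3  0.1 -1.7] w 0.398
-> (0.3677, -0.2036, 0.016, -36.6) n 3 end [ 0.3681 -0.2037  0.0162]
[ 0, 0, 0.89, 0, 0, 0, 0, 0, 0, 0.89, 0, 0, 0, 0, 0, 0, 0.89, 0, 0, 0, 0 ]
```

View pics/wrist5.png

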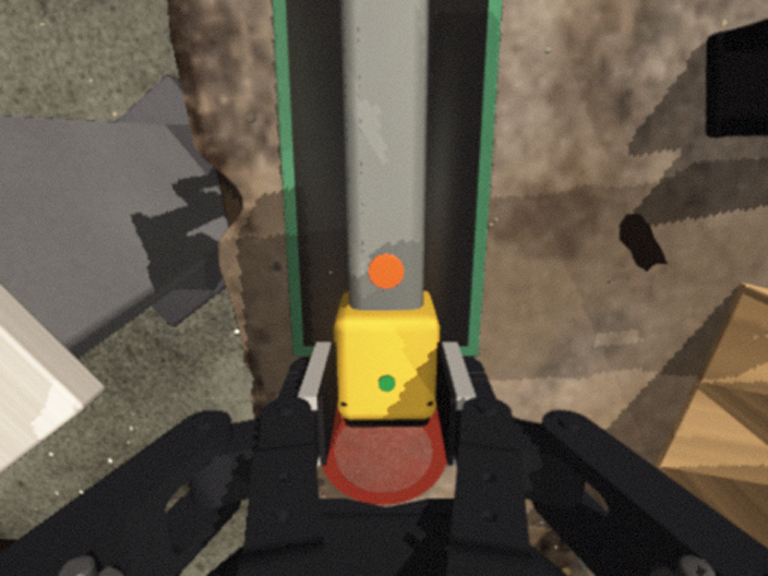

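View pics/top5.png

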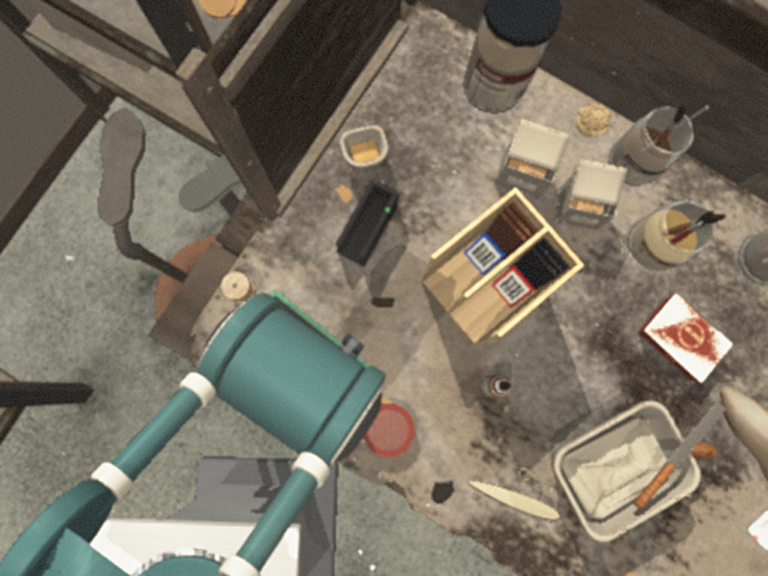

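The reader hangs level and parallel to the mat. In the wrist view the mat's end rim is at y≈352 with corners (296,354) and (480,354). I'll check this against the estimate.

```bash
python3 - <<'E'
from h import *
w=np.load("wrist5.npz")
W=lambda a:(np.array(a,float)+.5)/1.5-.5
h=onz(w,w["pose"],[W((294,354)),W((480,354)),W((272,2)),W((502,2))],.003)
a=np.radians(53.4);M=np.array([[np.cos(a),np.sin(a)],[-np.sin(a),np.cos(a)]])
print((h[:,:2]-[.4009,-.1588])@M.T)
print((w["pose"][:2,3]-[.4009,-.1588])@M.T,(np.array([.3681,-.2037])-[.4009,-.1588])@M.T)
E
```

```text
[[-0.10854051  0.05712414]
 [-0.1085268  -0.05846497]
 [ 0.08524253  0.05690708]
 [ 0.08528488 -0.05797963]]
[ 0.01978951 -0.00014158] [-0.05560268 -0.00043808]
```

arm_command --steps '[0,0,0.8,0,0,0,0,0,0,0.8,0,0,0,0,0,0,0.7,0,0,0,0,0,0,0.3,0,0,0,0,0,0,0,0,0,0,0,0,0,0,0,0,0,0]'

```text
time: 8.93
tool_pos: [0.3686, -0.2041, 0.0192]
tcp_rot: [2.983, -0.984, 0.002]
wrist_force: [0.6, 0.6, -1.4]
width: 0.393
```

arm_command --steps '[0,0,0.05,0,0,0,0,0,0,0,0,0,0,0]'

```text
time: 9.18
tool_pos: [0.368, -0.2039, 0.0173]
tcp_rot: [2.983, -0.984, 0.002]
wrist_force: [0.2, -0.4, -1.6]
width: 0.393
```

arm_command --steps '[0,0,0.05,0,0,0,0,0,0,0,0,0,0,0]'

```text
time: 9.43
tool_pos: [0.3676, -0.2036, 0.0153]
tcp_rot: [-2.983, 0.984, 0.0]
wrist_force: [-0.1, 0.4, -1.3]
width: 0.39
```

arm_command --steps '[0,0,0.04,0,0,0,0,0,0,0,0,0,0,0]'

```text
time: 9.68
tool_pos: [0.3677, -0.2037, 0.0147]
tcp_rot: [-2.983, 0.984, 0.0]
wrist_force: [-1.6, 1.9, 6.1]
width: 0.397
```

arm_command --steps '[0,0,0,0,0,0,0.5,0,0,0,0,0,0,0.7,0,0,0,0,0,0,0.8,0,0,0,0,0,0,0.8,0,0,-0.4,0,0,0,0.8,0,0,-0.8,0,0,0,0.8,0,0,-0.9,0,0,0,0.8,0,0,0,0,0,0,0.8,0,0,0,0,0,0,0.8]'

```text
time: 10.8
tool_pos: [0.3676, -0.2036, 0.0772]
tcp_rot: [2.983, -0.984, 0.0]
wrist_force: [-0.7, -0.3, -0.1]
width: 0.8
```

```bash
python3 snap.py wrist 6
```

```text
10.8 [ 0.36755007 -0.2035721   0.07719974] [ 2.98344103e+00 -9.84030363e-01  3.33148927e-04] [-0.7 -0.3 -0.1] 0.7996703019772584
```

View pics/wrist6.png

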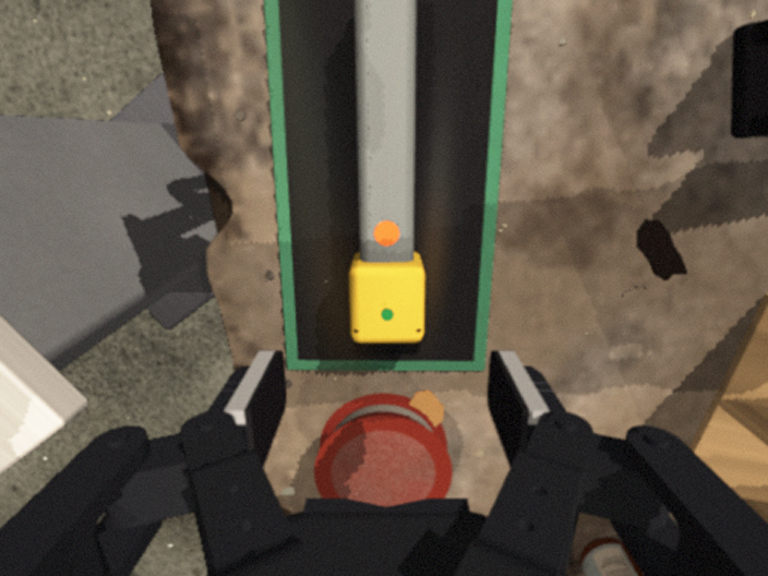

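```bash
python3 - <<'E'
from h import *
w=np.load("wrist6.npz")
W=lambda a:(np.array(a,float)+.5)/1.5-.5
f=onz(w,w["pose"],[W((354,342)),W((423,342)),W((387,314))],.039)
o=onz(w,w["pose"],[W((387,233)),W((386,5))],.031)
p=np.array([.3677,-.2037]);u=np.array([np.cos(np.radians(-126.6)),np.sin(np.radians(-126.6))]);n=np.array([-u[1],u[0]])
for q in np.r_[f,o]: print(q.round(4),((q[:2]-p)@u).round(4),((q[:2]-p)@n).round(4))
d=o[0]-o[1];print(np.degrees(np.arctan2(d[1],d[0])))
# dock check wrist2 dots relation
w=np.load("wrist4.npz")
for px,z in [((387,383),.1),((386,271),.1)]: pass
E
python3 -c "
from plan import *
import numpy as np
a=np.radians(-126.5);t=np.array([.3677,-.2037])-.092*np.array([np.cos(a),np.sin(a)])
print(t)
plan([(t[0],t[1],.077,-36.6),(t[0],t[1],.016,-36.6)],.8)"
```

```text
[ 0.344  -0.2094  0.039 ] 0.0187 -0.0157
[ 0.3707 -0.2292  0.039 ] 0.0187 0.0176
[ 0.3654 -0.2072  0.039 ] 0.0042 0.0002
[ 0.3875 -0.1772  0.031 ] -0.0331 0.0002
[ 0.4434 -0.101   0.031 ] -0.1276 -0.0005
-126.21374603233771
[ 0.4224237  -0.12974517]
t 10.85 pos [ 0.3671 -0.2033  0.0766] xax [ 0.804 -0.595 -0.001] zax [-0.001  0.001 -1.   ] F [ 0.4  0.3 -0.3] w 0.801
-> (np.float64(0.4224236963811234), np.float64(-0.129745168823216), 0.077, -36.6) n 4 end [ 0.423  -0.1297  0.0766]
-> (np.float64(0.4224236963811234), np.float64(-0.129745168823216), 0.016, -36.6) n 3 end [ 0.423  -0.1297  0.0163]
[ 0.01, -0.77, 0, 0, 0, 0, 0.8, 0.01, -0.77, 0, 0, 0, 0, 0.8, 0.01, -0.77, 0, 0, 0, 0, 0.8, 0.01, -0.77, 0, 0, 0, 0, 0.8, 0, 0, 0.67, 0, 0, 0, 0.8, 0, 0, 0.67, 0, 0, 0, 0.8, 0, 0, 0.67, 0, 0, 0, 0.8 ]
```

arm_command --steps '[0.01,-0.77,0,0,0,0,0.8,0.01,-0.77,0,0,0,0,0.8,0.01,-0.77,0,0,0,0,0.8,0.01,-0.77,0,0,0,0,0.8,0,0,0.5,0,0,0,0.8,0,0,0.5,0,0,0,0.8,0,0,0.5,0,0,0,0.8,0,0,0.5,0,0,0,0.8,0,0,0,0,0,0,0.8,0,0,0,0,0,0,0.8]'

```text
time: 12.1
tool_pos: [0.4238, -0.1304, 0.0173]
tcp_rot: [2.983, -0.985, 0.0]
wrist_force: [1.0, -0.4, -0.1]
width: 0.798
```

```bash
python3 snap.py wrist 7
```

```text
12.1 [ 0.42377103 -0.13039362  0.01726808] [ 2.98326676e+00 -9.84640562e-01  2.85978970e-04] [ 1.  -0.4 -0.1] 0.7978390383005335
```

View pics/wrist7.png

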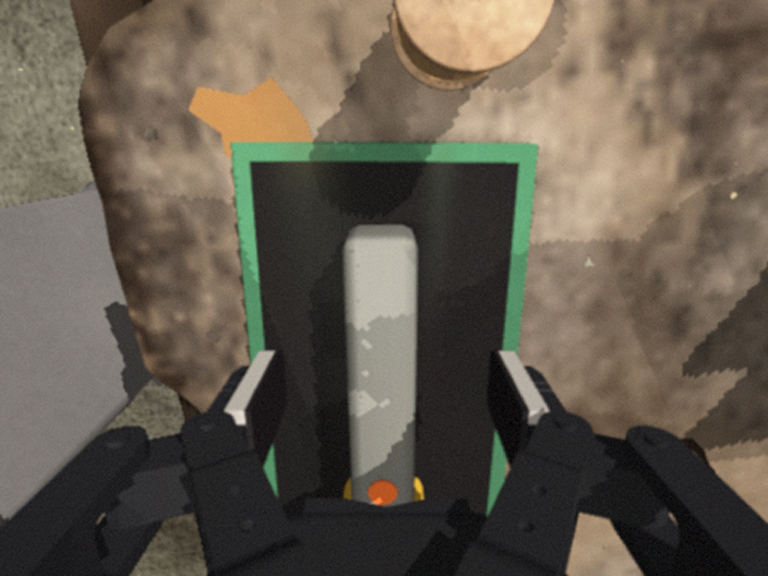

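The handle is centred at x≈381 and the jaw centre at 386, so I'll shift about 1.5 mm and close.

arm_command --steps '[-0.05,0,0.04,0,0,0,0.6,0,0,0,0,0,0,0.4,0,0,0,0,0,0,0.2,0,0,0,0,0,0,0,0,0,0,0,0,0,0,0,0,0,0,0,0,0,0,0,0,0,0,0,0]' --squeeze 60

```text
time: 13.02
tool_pos: [0.4224, -0.1292, 0.016]
tcp_rot: [-2.983, 0.984, 0.0]
wrist_force: [0.7, -0.0, -0.5]
width: 0.002
```

arm_command --steps '[0,0,-0.1,0,0,0,0,0,0,-0.4,0,0,0,0,0,0,-0.6,0,0,0,0,0,0,-0.7,0,0,0,0,0,0,-0.7,0,0,0,0,0,0,-0.5,0,0,0,0,0,0,0,0,0,0,0,0,0,0,0,0,0,0]' --squeeze 90

```text
time: 14.02
tool_pos: [0.4219, -0.1291, 0.1055]
tcp_rot: [2.983, -0.984, -0.001]
wrist_force: [-0.6, -0.5, -0.1]
width: -0.0
```

```bash
python3 snap.py wrist 8; python3 snap.py side 8;  python3 -c "
from h import *
zoom(np.load('side8.npz')['img'],180,110,360,250,4.2,'pics/s8z.png')"
```

```text
14.025 [ 0.42193267 -0.12906507  0.10550352] [ 2.98347974e+00 -9.84096367e-01 -1.26167288e-03] [-0.6 -0.5 -0.1] -0.00023518740742661072
14.075 [ 0.42166097 -0.12895882  0.10514914] [-2.98340052e+00  9.84140063e-01  2.48067216e-03] [-0.5  0.2  0.1] 0.0020151043358111226
```

View pics/wrist8.png

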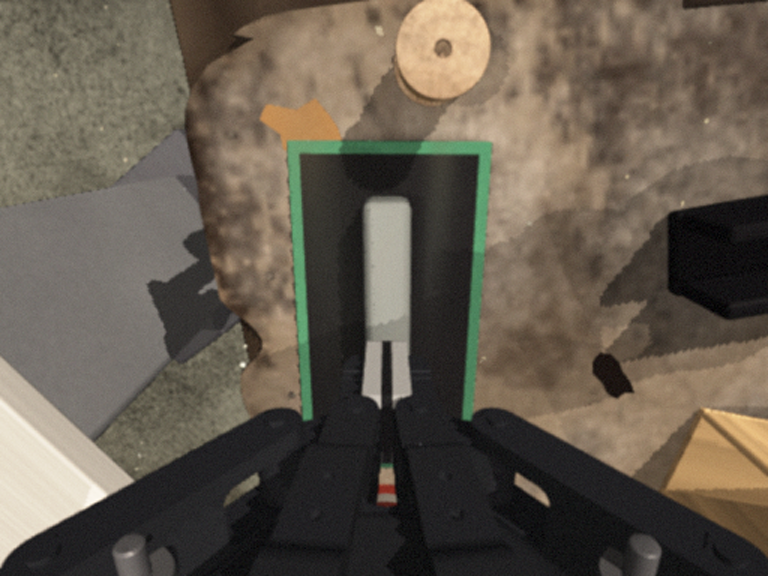

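View pics/s8z.png

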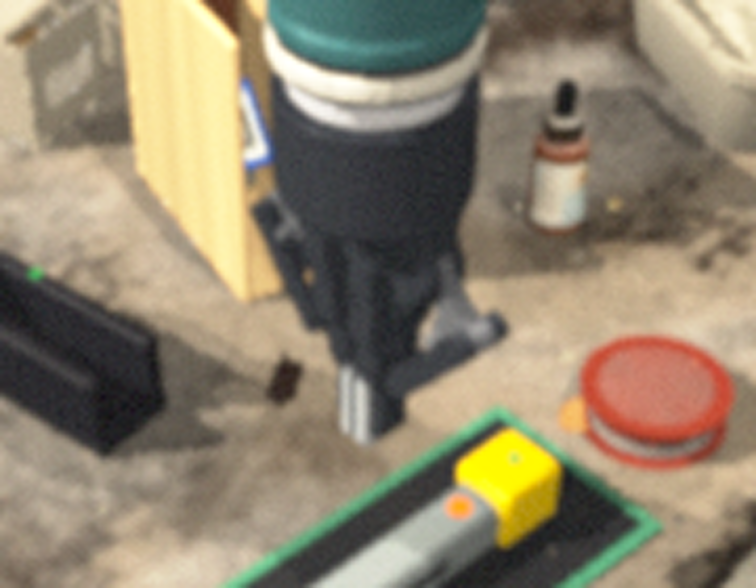

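The jaws closed to zero width and lifted without the reader, which still lies on the mat in the side view at (510,490). I'll measure where it lies now and compare with before.

```bash
python3 - <<'E'
from h import *
W=lambda a:(np.array(a,float)+.5)/1.5-.5
w7=np.load("wrist7.npz");w8=np.load("wrist8.npz")
for z in (.031,.02):
    print(onz(w7,w7["pose"],[W((345,240)),W((416,240))],z).round(4),onz(w8,w8["pose"],[W((364,205)),W((411,205))],z).round(4))
print(tri((w7,w7["pose"],W((381,232))),(w8,w8["pose"],W((388,198)))))
s=np.load("side8.npz");S=lambda a:(np.array(a,float)+.5)/4.2-.5+[180,110]
w6=np.load("wrist6.npz")
print(tri((s,s["pose"],S((514,458))),(w6,w6["pose"],W((387,314)))))
print(tri((s,s["pose"],S((460,506))),(w6,w6["pose"],W((387,233)))))
zoom(s["img"],180,180,380,300,3.8,'pics/s8y.png')
E
```

```text
[[ 0.4383 -0.0877  0.031 ]
 [ 0.4573 -0.1018  0.031 ]] [[ 0.4376 -0.0884  0.031 ]
 [ 0.4573 -0.1029  0.031 ]]
[[ 0.4361 -0.0891  0.02  ]
 [ 0.4565 -0.1042  0.02  ]] [[ 0.4363 -0.0894  0.02  ]
 [ 0.4568 -0.1045  0.02  ]]
(array([ 0.44970299, -0.09278037,  0.0311627 ]), [np.float64(0.0001660997578831059), np.float64(0.00016609975788315677)])
(array([ 0.36507163, -0.20786425,  0.036433  ]), [np.float64(0.0002971068367193505), np.float64(0.00029710683671936187)])
(array([ 0.38713585, -0.17757201,  0.02939776]), [np.float64(0.00022230216748752102), np.float64(0.00022230216748740902)])
```

View pics/s8y.png

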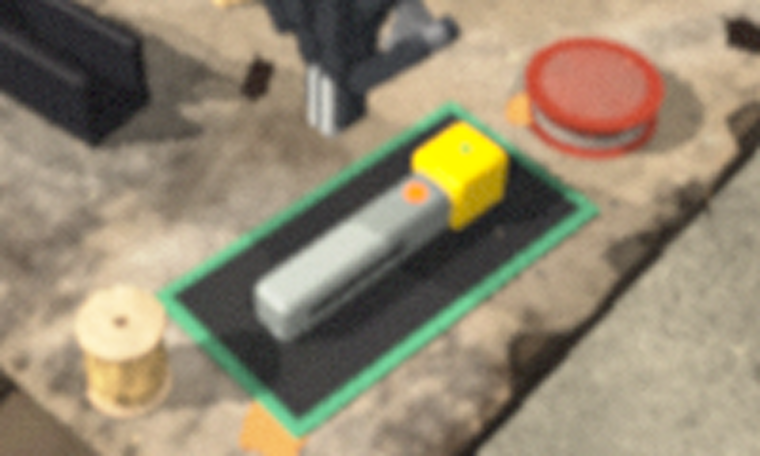

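The reader did not move: the tail is still at (0.4477, -0.0955) and lies flat. I'll go down again and close in stages with a gentler squeeze, watching each one.

```bash
python3 - <<'E'
from plan import *
a=np.radians(-126.4);t=np.array([.4475,-.0955])+.045*np.array([np.cos(a),np.sin(a)])
print(t)
plan([(t[0],t[1],.06,-36.5),(t[0],t[1],.015,-36.5)],.8)
E
```

```text
[ 0.42079615 -0.13172022]
t 14.12 pos [ 0.4215 -0.1289  0.105 ] xax [ 0.804 -0.595 -0.002] zax [-0.002  0.001 -1.   ] F [0.1 0.4 0. ] w -0.0
-> (np.float64(0.42079615010283344), np.float64(-0.13172022088101615), 0.06, -36.5) n 2 end [ 0.421  -0.1315  0.06  ]
-> (np.float64(0.42079615010283344), np.float64(-0.13172022088101615), 0.015, -36.5) n 2 end [ 0.421  -0.1315  0.015 ]
[ 0.02, 0.04, 0.75, 0, 0.01, 0, 0.8, 0.02, 0.04, 0.75, 0, 0.01, 0, 0.8, 0, 0, 0.75, 0, 0, 0, 0.8, 0, 0, 0.75, 0, 0, 0, 0.8 ]
```

arm_command --steps '[0.02,0.04,0,0,0,0,0.8,0.02,0.04,0,0,0,0,0.8,0,0,0,0,0,0,0.8,0,0,0,0,0,0,0.8,0,0,0.75,0,0,0,0.8,0,0,0.75,0,0,0,0.8,0,0,0.75,0,0,0,0.8,0,0,0.75,0,0,0,0.8,0,0,0,0,0,0,0.8,0,0,0,0,0,0,0.8]' --squeeze 30

```text
time: 15.38
tool_pos: [0.4225, -0.1321, 0.0166]
tcp_rot: [2.983, -0.984, 0.001]
wrist_force: [-1.2, -0.0, 0.6]
width: 0.8
```

arm_command --steps '[0,0,0,0,0,0,0.45,0,0,0,0,0,0,0.45,0,0,0,0,0,0,0.45]'

```text
time: 15.75
tool_pos: [0.4223, -0.132, 0.0165]
tcp_rot: [2.983, -0.984, 0.002]
wrist_force: [-0.3, -0.6, -0.2]
width: 0.449
```

```bash
python3 snap.py wrist 9; python3 snap.py side 9;  python3 -c "
from h import *
zoom(np.load('side9.npz')['img'],200,140,340,270,5,'pics/s9z.png')"
```

```text
15.75 [ 0.42233173 -0.13200929  0.01649551] [ 2.98345081e+00 -9.84010122e-01  1.63987870e-03] [-0.3 -0.6 -0.2] 0.44864242344627386
15.8 [ 0.42222747 -0.13195088  0.01636865] [ 2.98347511e+00 -9.84063457e-01  1.21093610e-03] [ 0.2 -0.2  0.1] 0.4504828341180813
```

View pics/wrist9.png

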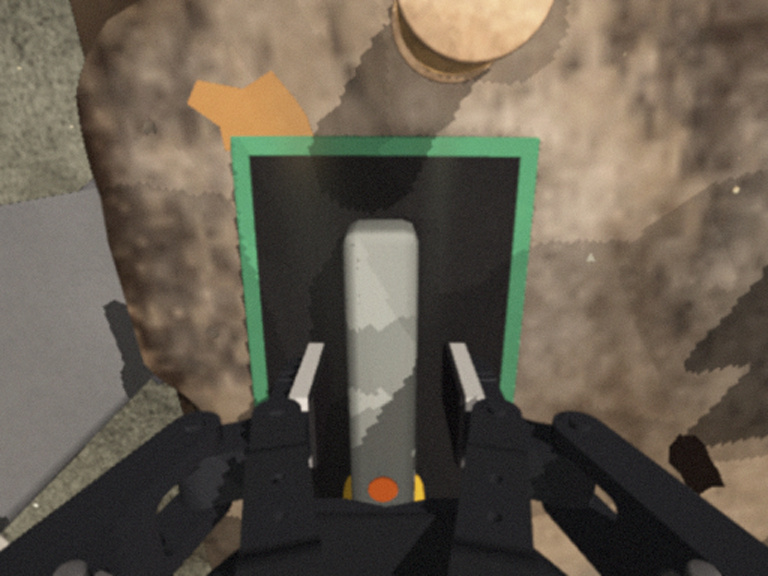

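View pics/s9z.png

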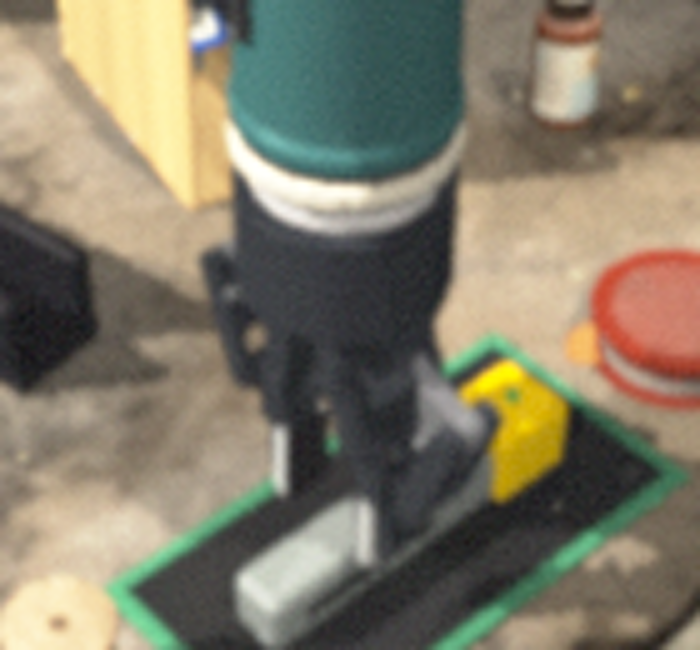

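The jaws straddle the handle, with pads at x≈315 and 455 and the handle from 345 to 417. I'll close slowly.

arm_command --steps '[0,0,0,0,0,0,0.35,0,0,0,0,0,0,0.3,0,0,0,0,0,0,0.25,0,0,0,0,0,0,0.25]'

```text
time: 16.35
tool_pos: [0.4219, -0.1319, 0.0159]
tcp_rot: [-2.983, 0.984, 0.0]
wrist_force: [1.0, 0.5, -0.3]
width: 0.249
```

```bash
python3 snap.py wrist 10; python3 snap.py side 10;  python3 -c "
from h import *
zoom(np.load('side10.npz')['img'],200,140,340,270,5,'pics/s10z.png')"
```

```text
16.35 [ 0.42189491 -0.13185645  0.01594256] [-2.98344374e+00  9.84189129e-01  1.87593358e-04] [ 1.   0.5 -0.3] 0.24881748450001567
16.4 [ 0.421934   -0.13183791  0.01596527] [ 2.98347897e+00 -9.84079664e-01 -1.07480760e-04] [-1.1 -0.4 -0.3] 0.25099687177868996
```

View pics/wrist10.png

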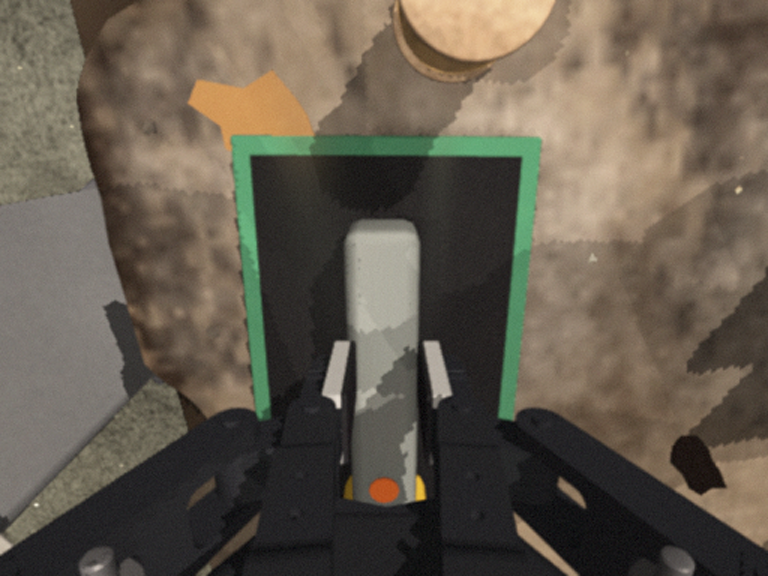

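View pics/s10z.png

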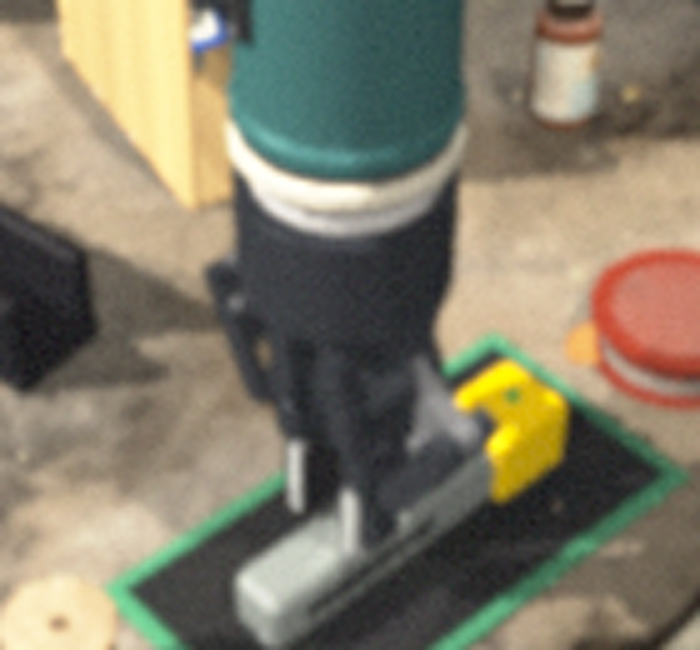

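```bash
python3 - <<'E'
from h import *
W=lambda a:(np.array(a,float)+.5)/1.5-.5
S=lambda a:(np.array(a,float)+.5)/5-.5+[200,140]
for k,L,Rr in [(10,((341,341),(351,553)),((431,341),(297,512))),(9,((314,344),(366,563)),((457,344),(281,493)))]:
    w=np.load(f"wrist{k}.npz");s=np.load(f"side{k}.npz")
    for a,b in (L,Rr): print(k,tri((w,w["pose"],W(a)),(s,s["pose"],S(b))))
E
python3 -c "
from h import *
w=np.load('wrist3.npz')['img'];zoom(w,180,190,330,320,5,'pics/w3z.png')
w=np.load('wrist10.npz')['img'];zoom(w,180,190,330,320,5,'pics/w10z.png')"
```

```text
10 (array([ 0.414402  , -0.11576223,  0.03379937]), [np.float64(0.00028767186233832377), np.float64(0.0002876718623383602)])
10 (array([ 0.43909683, -0.1357088 ,  0.02948379]), [np.float64(0.0009145587614783638), np.float64(0.0009145587614783595)])
9 (array([ 0.40751492, -0.11054115,  0.03611652]), [np.float64(0.0005314753381612479), np.float64(0.0005314753381611294)])
9 (array([ 0.44666813, -0.14107856,  0.03280587]), [np.float64(0.000849250641023899), np.float64(0.0008492506410239595)])
```

View pics/w10z.png

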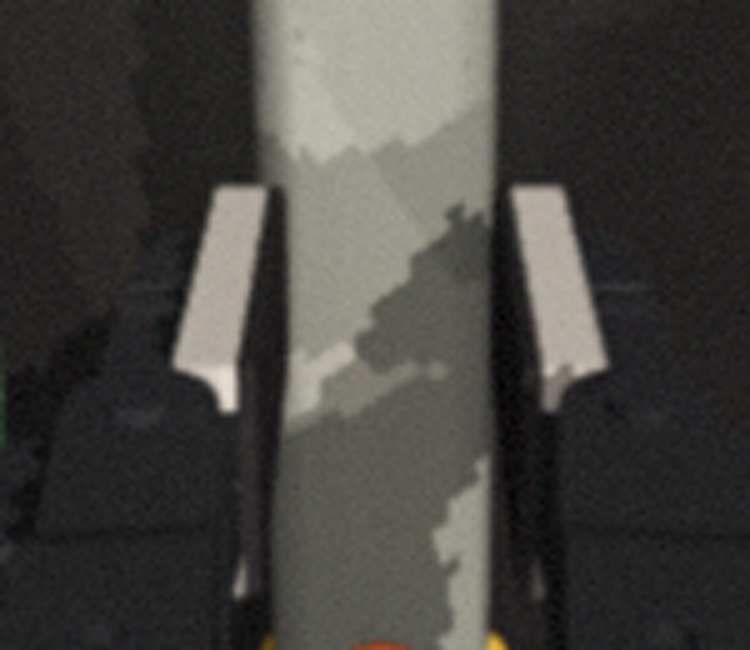

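View pics/w3z.png

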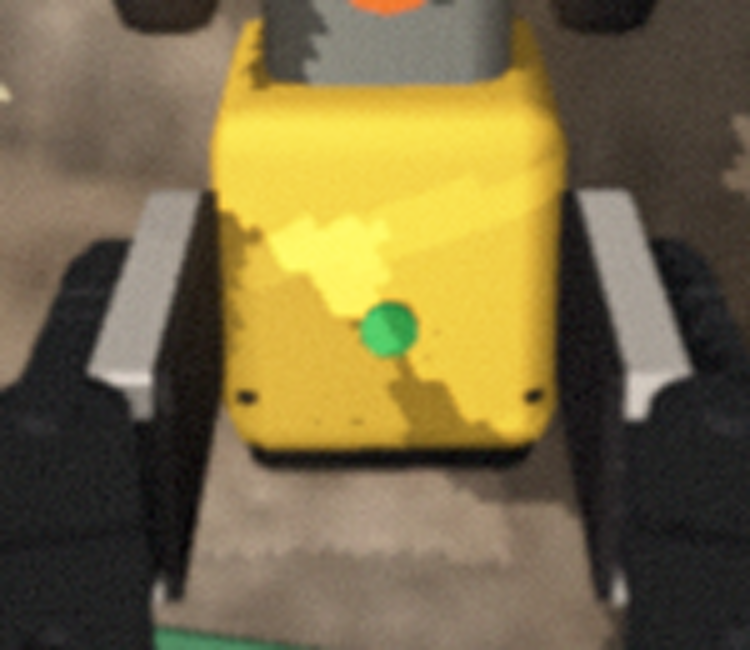

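Triangulating the silver pad tips gives z ≈ 0.030–0.036 m with the TCP reading 0.016 m. So the real fingertips stand about 17 mm behind the stated TCP, where the text puts them 14 mm ahead. That's why the jaws closed just over the 31 mm high handle top. I'll open, go about 18 mm lower while watching the force, then check with the cameras.

arm_command --steps '[0,0,0,0,0,0,0.75,0,0,0,0,0,0,0.75,0,0,0,0,0,0,0.75,0,0,0.2,0,0,0,0.75,0,0,0.2,0,0,0,0.75,0,0,0,0,0,0,0.75]'

```text
time: 17.2
tool_pos: [0.4211, -0.1315, 0.0031]
tcp_rot: [-2.983, 0.984, 0.003]
wrist_force: [-0.7, 0.4, 0.3]
width: 0.749
```

```bash
python3 snap.py wrist 11; python3 snap.py side 11;  python3 -c "
from h import *
zoom(np.load('side11.npz')['img'],200,140,340,270,5,'pics/s11z.png')
w=np.load('wrist11.npz')['img'];zoom(w,130,190,380,340,3,'pics/w11z.png')"
```

```text
17.2 [ 0.42108089 -0.13153902  0.00310396] [-2.98338714  0.98410605  0.00301119] [-0.7  0.4  0.3] 0.7490668720266832
17.25 [ 0.42140044 -0.13165681  0.00341901] [-2.98345390e+00  9.84026991e-01  2.03997595e-03] [ 0.4 -0.  -0.6] 0.751435666786564
```

View pics/s11z.png

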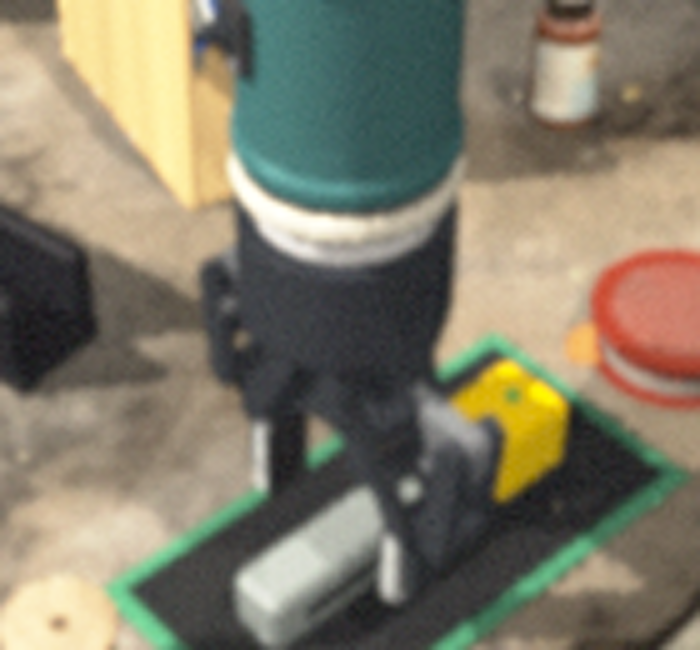

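View pics/w11z.png

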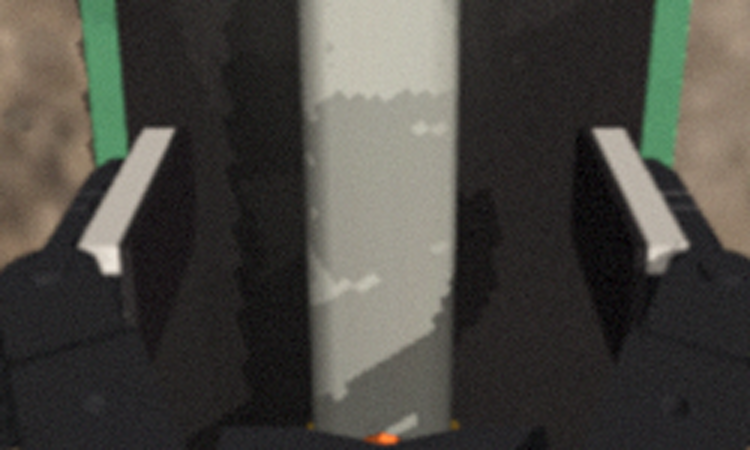

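```bash
python3 - <<'E'
from h import *
Wz=lambda a:(np.array(a,float)+.5)/3-.5+[130,190]
S=lambda a:(np.array(a,float)+.5)/5-.5+[200,140]
w=np.load("wrist11.npz");s=np.load("side11.npz")
for a,b in (((159,129),(394,604)),((608,129),(262,488))): print(tri((w,w["pose"],Wz(a)),(s,s["pose"],S(b))))
E
```

```text
(array([ 0.39508372, -0.10291337,  0.02458984]), [np.float64(0.0007308098551291398), np.float64(0.0007308098551291706)])
(array([ 0.4563307 , -0.1480144 ,  0.02545889]), [np.float64(0.0004479144273469243), np.float64(0.00044791442734691973)])
```

arm_command --steps '[-0.02,0,0.15,0,0,0,0.75,0,0,0.15,0,0,0,0.75,0,0,0,0,0,0,0.75,0,0,0,0,0,0,0.4,0,0,0,0,0,0,0.25,0,0,0,0,0,0,0.1,0,0,0,0,0,0,0,0,0,0,0,0,0,0]' --squeeze 50

```text
time: 18.3
tool_pos: [0.4219, -0.1317, -0.0047]
tcp_rot: [2.983, -0.984, 0.001]
wrist_force: [0.2, -0.9, 3.0]
width: 0.288
```

The jaws hold at width 0.288, about 25 mm, so they have the handle. I'll squeeze a little harder, lift and look.

arm_command --steps '[0,0,0,0,0,0,0,0,0,-0.1,0,0,0,0,0,0,-0.4,0,0,0,0,0,0,-0.6,0,0,0,0,0,0,-0.7,0,0,0,0,0,0,-0.7,0,0,0,0,0,0,-0.7,0,0,0,0,0,0,0,0,0,0,0,0,0,0,0,0,0,0]' --squeeze 80

```text
time: 19.42
tool_pos: [0.4208, -0.1313, 0.0905]
tcp_rot: [-2.983, 0.984, 0.001]
wrist_force: [-0.7, 0.3, -1.1]
width: 0.283
```

```bash
python3 snap.py wrist 12; python3 snap.py side 12;  python3 -c "
from h import *
zoom(np.load('side12.npz')['img'],190,120,350,260,4.5,'pics/s12z.png')"
```

```text
19.425 [ 0.42083067 -0.13126522  0.09045394] [-2.98340726e+00  9.84149029e-01  1.38326580e-03] [-0.7  0.3 -1.1] 0.2831691204793275
19.475 [ 0.4205078  -0.13113717  0.09003262] [-2.98337791e+00  9.84114288e-01  2.81964987e-03] [ 0.1  0.  -2.1] 0.2810025606871178
```

View pics/s12z.png

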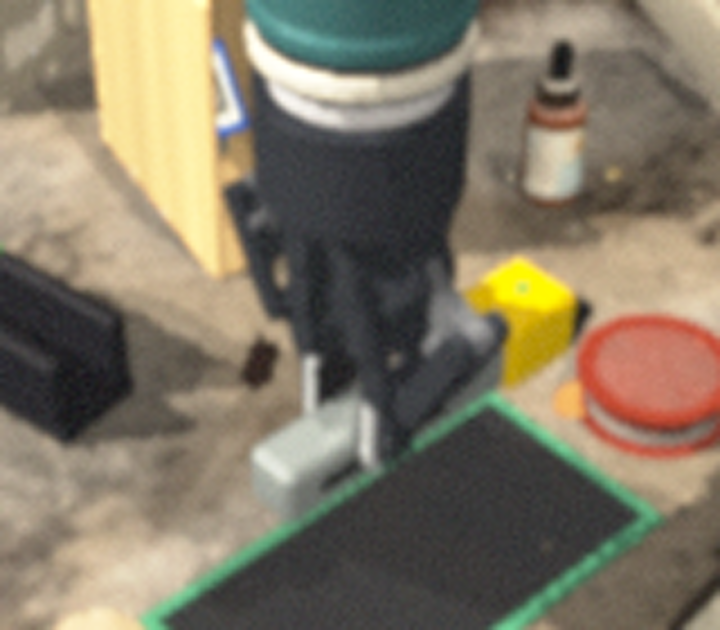

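View pics/wrist12.png

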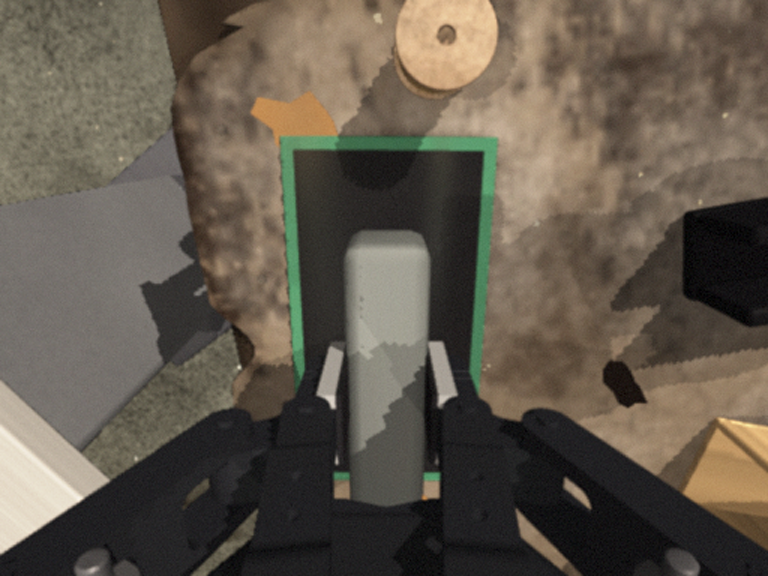

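```bash
python3 - <<'E'
from h import *
s=np.load("side12.npz");w=np.load("wrist12.npz")
S=lambda p:(p-[190,120]+.5)*4.5-.5
Wf=lambda p:(p+.5)*1.5-.5
for name,T in (("side",np.array([.4206,-.1312,.0902])),("wr",np.array([.4208,-.1313,.0905]))):
  a=np.radians(-126.4);u=np.array([np.cos(a),np.sin(a),0]);n=np.array([-u[1],u[0],0])
  for pit in (0,.05,.1):
    f=lambda x,y,z:(T+[0,0,.0217]+ (np.cos(pit)*u-[0,0,np.sin(pit)])*(x+.039)+n*y+(np.sin(pit)*u+np.array([0,0,np.cos(pit)]))*(z-.014))
    P=[f(.057,0,.036),f(.072,.018,.036),f(.072,-.018,.036),f(-.085,.013,.028),f(-.085,-.013,.028),f(-.085,-.013,0)]
    if name=="side":print(pit,S(proj(s,s["pose"],np.array(P))).round(0).tolist())
    else:print(pit,Wf(proj(w,w["pose"],np.array(P[3:]))).round(0).tolist())
E
```

```text
0 [[525.0, 282.0], [519.0, 246.0], [582.0, 287.0], [245.0, 442.0], [289.0, 479.0], [291.0, 529.0]]
0.05 [[526.0, 290.0], [519.0, 255.0], [582.0, 296.0], [246.0, 437.0], [291.0, 474.0], [289.0, 525.0]]
0.1 [[526.0, 298.0], [519.0, 265.0], [582.0, 306.0], [248.0, 432.0], [293.0, 469.0], [288.0, 522.0]]
0 [[432.0, 246.0], [340.0, 247.0], [348.0, 228.0]]
0.05 [[432.0, 251.0], [339.0, 251.0], [347.0, 227.0]]
0.1 [[433.0, 256.0], [339.0, 256.0], [347.0, 227.0]]
```

```bash
cat > rk.py <<'E'
import numpy as np
RK=(.526,-.4315,-.852)
def rw(x,y):
    c,s=np.cos(RK[2]),np.sin(RK[2]);return np.array([RK[0]+c*x-s*y,RK[1]+s*x+c*y])
E
python3 - <<'E'
from plan import *
from rk import *
p=rw(-.252,-.033);print(p)
plan([(p[0],p[1],.10,90+np.degrees(RK[2]))],0)
E
```

```text
[ 0.33522746 -0.2635749 ]
t 19.52 pos [ 0.4204 -0.1311  0.0898] xax [ 0.804 -0.595 -0.002] zax [-0.002  0.001 -1.   ] F [-0.2 -0.3 -1. ] w 0.279
-> (np.float64(0.3352274622964111), np.float64(-0.26357490104772086), 0.1, np.float64(41.18399585485386)) n 13 end [ 0.3348 -0.2635  0.1016]
[ 0.03, 0.4, -0.03, 0, 0, -1, 0, -0.02, 0.4, -0.03, 0, 0, -1, 0, -0.06, 0.4, -0.03, 0, 0, -1, 0, -0.1, 0.39, -0.03, 0, 0, -1, 0, -0.14, 0.38, -0.03, 0, 0, -1, 0, -0.18, 0.36, -0.03, 0, 0, -1, 0, -0.22, 0.34, -0.03, 0, 0, -1, 0, -0.25, 0.32, -0.03, 0, 0, -1, 0, -0.28, 0.29, -0.03, 0, 0, -1, 0, -0.31, 0.26, -0.03, 0, 0, -1, 0 ]
[ -0.34, 0.22, -0.03, 0, 0, -1, 0, -0.36, 0.19, -0.03, 0, 0, -1, 0, -0.38, 0.15, -0.03, 0, 0, -1, 0 ]
```

arm_command --steps '[0.03,0.4,-0.03,0,0,-1,0,-0.02,0.4,-0.03,0,0,-1,0,-0.06,0.4,-0.03,0,0,-1,0,-0.1,0.39,-0.03,0,0,-1,0,-0.14,0.38,-0.03,0,0,-1,0,-0.18,0.36,-0.03,0,0,-1,0,-0.22,0.34,-0.03,0,0,-1,0,-0.25,0.32,-0.03,0,0,-1,0,-0.28,0.29,-0.03,0,0,-1,0,-0.31,0.26,-0.03,0,0,-1,0]'

```text
time: 20.78
tool_pos: [0.3547, -0.2329, 0.0988]
tcp_rot: [-3.073, -0.644, 0.003]
wrist_force: [-0.3, -0.3, -0.4]
width: 0.287
```

arm_command --steps '[-0.34,0.22,-0.03,0,0,-1,0,-0.36,0.19,-0.03,0,0,-1,0,-0.38,0.15,-0.03,0,0,-0.95,0,0,0,0,0,0,0,0,0,0,0,0,0,0,0]'

```text
time: 21.4
tool_pos: [0.3355, -0.2633, 0.102]
tcp_rot: [-2.941, -1.102, 0.001]
wrist_force: [0.5, -0.3, -1.3]
width: 0.281
```

```bash
python3 snap.py wrist 13; python3 snap.py side 13; python3 snap.py top 13;  python3 -c "
from h import *
zoom(np.load('side13.npz')['img'],180,60,380,210,4,'pics/s13z.png')"
```

```text
21.4 [ 0.33552925 -0.26331294  0.10199523] [-2.94054076e+00 -1.10175464e+00  7.77403661e-04] [ 0.5 -0.3 -1.3] 0.28142190009406237
21.45 [ 0.33569315 -0.26331999  0.10214576] [-2.94040768e+00 -1.10294978e+00  5.70028593e-04] [-0.4 -0.  -0.6] 0.2858388688004713
21.5 [ 0.33580861 -0.26336189  0.10229558] [-2.94042162e+00 -1.10380920e+00  4.22926714e-04] [-0.8 -0.7 -1.1] 0.2822132801896527
```

View pics/s13z.png

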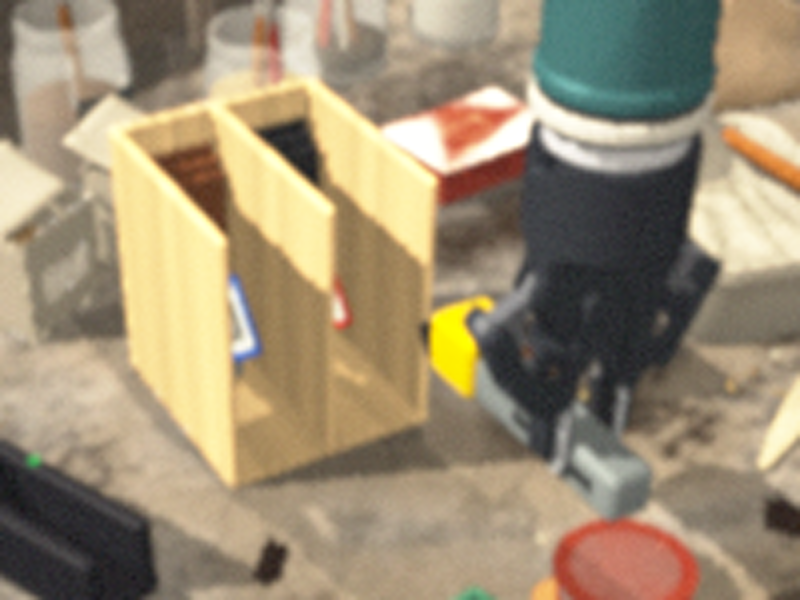

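View pics/wrist13.png

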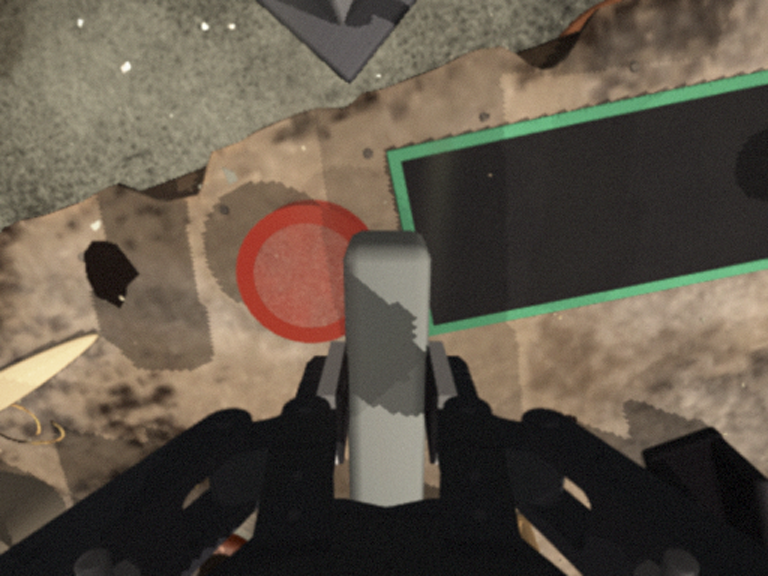

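View pics/top13.png

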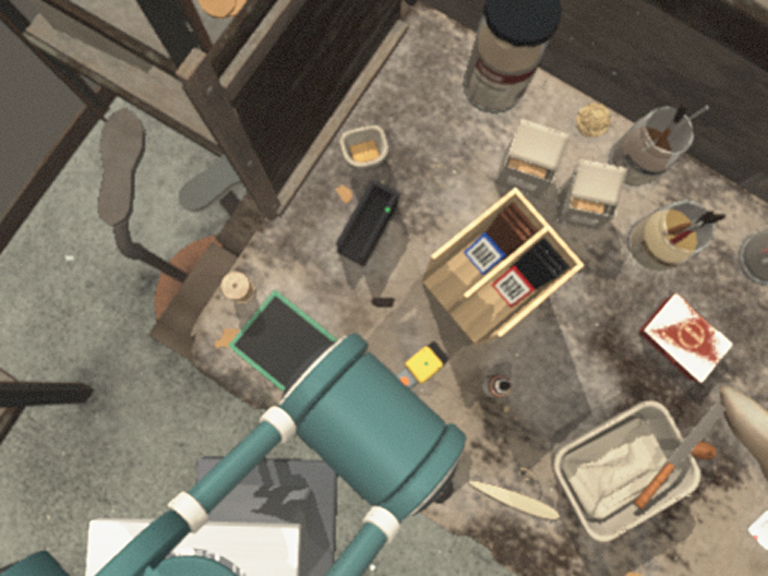

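```bash
python3 - <<'E'
from h import *
zoom(np.load('top13.npz')['img'],250,210,330,270,9,'pics/t13z.png')
zoom(np.load('side13.npz')['img'],270,125,350,195,9,'pics/s13y.png')
from rk import *
from fit0 import T2
t=np.load('top13.npz');p=rw(.025,-.033);q=proj(t,t["pose"],np.r_[p,.055]);print(q,T2((253,284)),(q-[270,110]+.5)*3.5-.5)
E
```

```text
[[341.00798729 191.62580353]] [341.92857143 190.78571429] [[249.77795552 286.94031235]]
```

View pics/t13z.png

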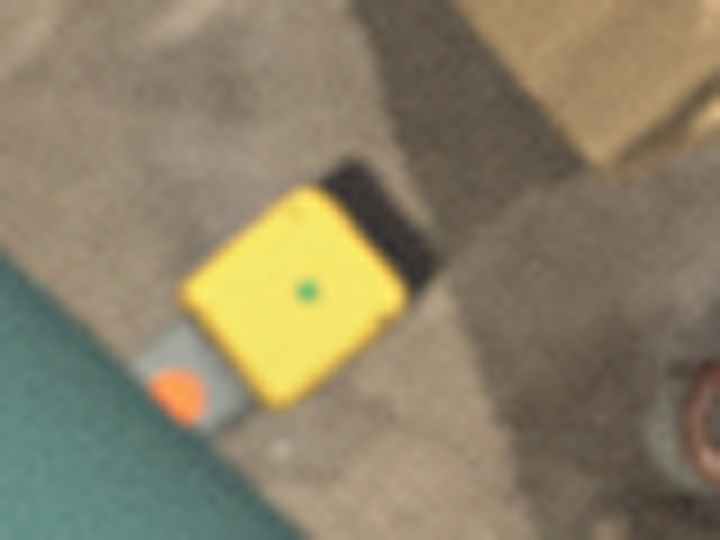

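View pics/s13y.png

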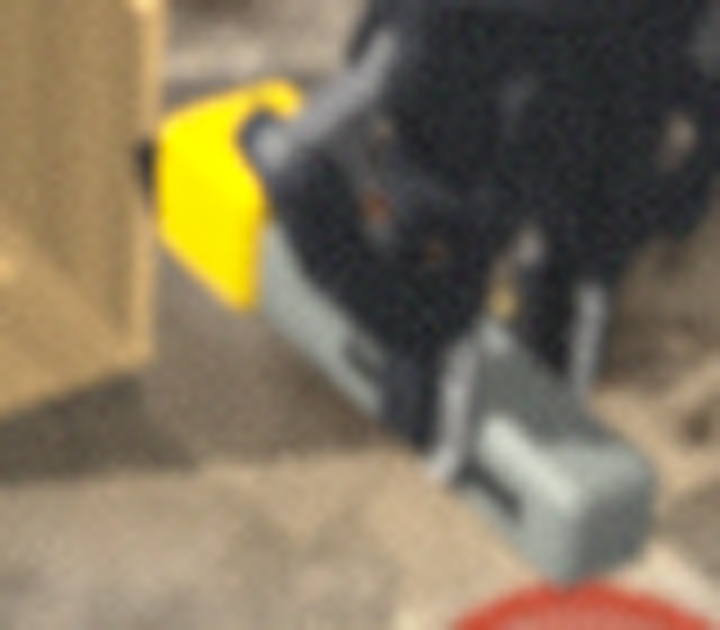

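```bash
cat > fitr.py <<'E'
from h import *
from scipy.optimize import least_squares
def model(p,X):
    Rm=R.from_euler('ZYX',[p[3],p[4],p[5]]).as_matrix();return np.atleast_2d(X)@Rm.T+p[:3]
def fitr(obs,p0,prior=(.05,.05)):
    def res(p,full=False):
        r=np.array([proj(c,c["pose"],model(p,np.array(X)/1000.))[0]-px for c,px,X in obs])
        if full:return r
        return np.r_[r.ravel(),p[4]/prior[0],p[5]/prior[1]]
    o=least_squares(res,p0,loss='soft_l1',x_scale=[.05,.05,.05,.5,.5,.5])
    r=res(o.x,True)
    print("pos",o.x[:3].round(4),"yaw,pitch(+nose down),roll deg",np.degrees(o.x[3:]).round(1));print(np.round(r,1).tolist())
    print("spot",model(o.x,[.1178,0,-.0228]).round(4),"eye",model(o.x,[.0795,0,.0094]).round(4))
    return o.x
E
cat > f13.py <<'E'
from fitr import *
from rk import *
t=np.load("top13.npz");s=np.load("side13.npz")
T=lambda a:(np.array(a,float)+.5)/9-.5+[250,210]
S=lambda a:(np.array(a,float)+.5)/9-.5+[270,125]
ot=[(t,T(q),X) for q,X in [((318,185),(72,18,36)),((410,298),(72,-18,36)),((182,292),(32,18,36)),((280,410),(32,-18,36)),((308,291),(57,0,36)),((180,397),(19.6,0,28))]]
os=[(s,S(q),X) for q,X in [((160,130),(72,18,36)),((160,218),(72,18,0)),((245,310),(32,18,0)),((266,195),(32,18,36)),((567,582),(-85,13,0)),((655,455),(-85,-13,28))]]
Tc=np.array([.3358,-.2634,.1022])
p0=[*(Tc[:2]+.039*np.array([.66,-.75])),.11,-.85,0,0]
for o in (ot+os,ot,os):
    p=fitr(o,p0,(.03,.03));d=Tc-p[:3];c,sn=np.cos(RK[2]),np.sin(RK[2]);print("TCP in reader",(c*d[0]+sn*d[1]).round(4),(-sn*d[0]+c*d[1]).round(4),d[2].round(4))
print("label",rw(.025,-.033))
E
python3 f13.py
```

```text
pos [ 0.3598 -0.2934  0.111 ] yaw,pitch(+nose down),roll deg [-49.4   0.7  -1.4]
[[-0.4, -0.4], [1.1, 1.2], [-0.8, 0.5], [-0.0, 1.7], [0.7, -0.3], [0.1, 0.2], [-0.5, -2.8], [-0.7, 1.2], [-0.2, 0.5], [-2.0, -0.7], [-0.7, 1.2], [1.9, -0.4]]
spot [[ 0.436  -0.383   0.0868]] eye [[ 0.4119 -0.3537  0.1194]]
TCP in reader -0.0384 0.0017 -0.0088
pos [ 0.363  -0.2969  0.0657] yaw,pitch(+nose down),roll deg [-49.1   0.1  -0. ]
[[-0.7, -0.1], [0.1, 0.7], [-0.3, 0.2], [-0.1, 0.6], [0.4, -0.6], [0.6, -0.9]]
spot [[ 0.4401 -0.3859  0.0427]] eye [[ 0.4151 -0.357   0.0749]]
TCP in reader -0.0431 0.0015 0.0365
pos [ 0.3625 -0.3394  0.0761] yaw,pitch(+nose down),roll deg [-47.   -1.7  -0.2]
[[0.7, -1.7], [-0.2, 1.3], [0.3, 0.4], [-0.9, 0.3], [-1.0, -0.1], [0.9, -0.4]]
spot [[ 0.4432 -0.426   0.0567]] eye [[ 0.4165 -0.3973  0.0878]]
TCP in reader -0.0748 0.03 0.0261
label [ 0.51762622 -0.47204479]
```

```bash
python3 - <<'E'
from plan import *
from rk import *
a=rw(-.252,-.0315);b=rw(-.1293,-.0315)
plan([(a[0],a[1],.0693,41.4),(b[0],b[1],.0693,41.4)],0,maxt=.6)
E
```

```text
t 21.55 pos [ 0.3359 -0.2634  0.1024] xax [0.753 0.658 0.   ] zax [-0.  0. -1.] F [ 0.8 -0.5 -1.2] w 0.281
-> (np.float64(0.33635636059839874), np.float64(-0.262587182148555), 0.0693, 41.4) n 2 end [ 0.3359 -0.2626  0.0694]
-> (np.float64(0.41715176655016406), np.float64(-0.3549310632511459), 0.0693, 41.4) n 7 end [ 0.4179 -0.3555  0.0693]
[ 0.01, -0.01, 0.55, 0, 0, -0.02, 0, 0.01, -0.01, 0.55, 0, 0, -0.02, 0, 0, 0.59, 0, 0, 0, 0, 0, 0, 0.59, 0, 0, 0, 0, 0, 0, 0.59, 0, 0, 0, 0, 0, 0, 0.59, 0, 0, 0, 0, 0, 0, 0.59, 0, 0, 0, 0, 0, 0, 0.59, 0, 0, 0, 0, 0, 0, 0.59, 0, 0, 0, 0, 0 ]
```

arm_command --steps '[0.01,-0.01,0.55,0,0,0,0,0.01,-0.01,0.55,0,0,0,0,0,0,0,0,0,0,0,0,0.5,0,0,0,0,0,0,0.5,0,0,0,0,0,0,0.5,0,0,0,0,0,0,0.5,0,0,0,0,0,0,0,0,0,0,0,0]'

```text
time: 22.55
tool_pos: [0.3766, -0.3095, 0.07]
tcp_rot: [2.94, 1.104, 0.001]
wrist_force: [-0.9, -0.1, -0.8]
width: 0.283
```

```bash
python3 snap.py top 14; python3 snap.py side 14; python3 - <<'E'
from h import *
zoom(np.load('top14.npz')['img'],260,150,380,250,6,'pics/t14z.png')
zoom(np.load('side14.npz')['img'],190,70,320,190,5,'pics/s14z.png')
from plan import *
from rk import *
b=rw(-.1293,-.0315)
plan([(b[0],b[1],.0693,41.4)],0,maxt=.4)
E
```

```text
22.55 [ 0.3765752  -0.30953937  0.07003705] [2.94013190e+00 1.10422734e+00 7.06986092e-04] [-0.9 -0.1 -0.8] 0.28296862223474895
22.6 [ 0.37570117 -0.30863189  0.06963499] [-2.94061360e+00 -1.10447829e+00  3.23215755e-04] [-0.9  0.3 -1. ] 0.2863720315288259
t 22.65 pos [ 0.3752 -0.308   0.0694] xax [ 0.753  0.658 -0.   ] zax [-0.001  0.001 -1.   ] F [-1.1 -0.6 -1.2] w 0.286
-> (np.float64(0.41715176655016406), np.float64(-0.3549310632511459), 0.0693, 41.4) n 6 end [ 0.4168 -0.3553  0.0694]
[ 0, 0.35, 0, 0, 0, -0.01, 0, 0, 0.35, 0, 0, 0, -0.01, 0, 0, 0.35, 0, 0, 0, -0.01, 0, 0, 0.35, 0, 0, 0, -0.01, 0, 0, 0.35, 0, 0, 0, -0.01, 0, 0, 0.35, 0, 0, 0, -0.01, 0 ]
```

View pics/t14z.png

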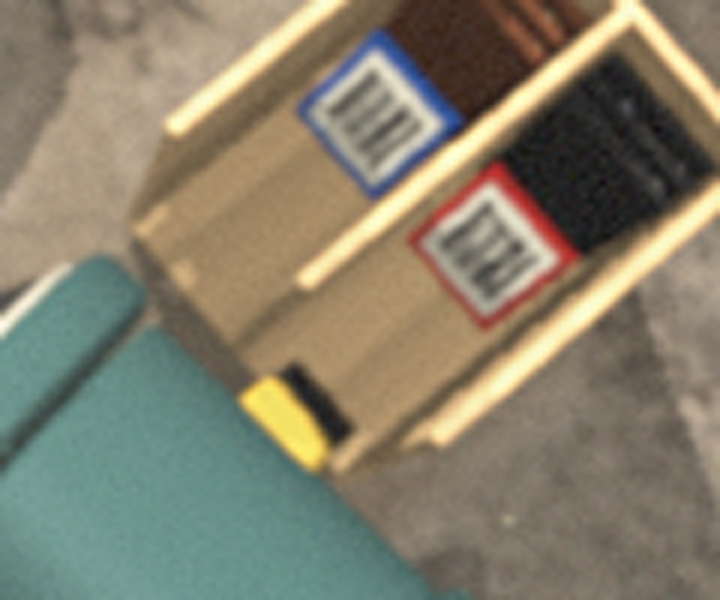

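View pics/s14z.png

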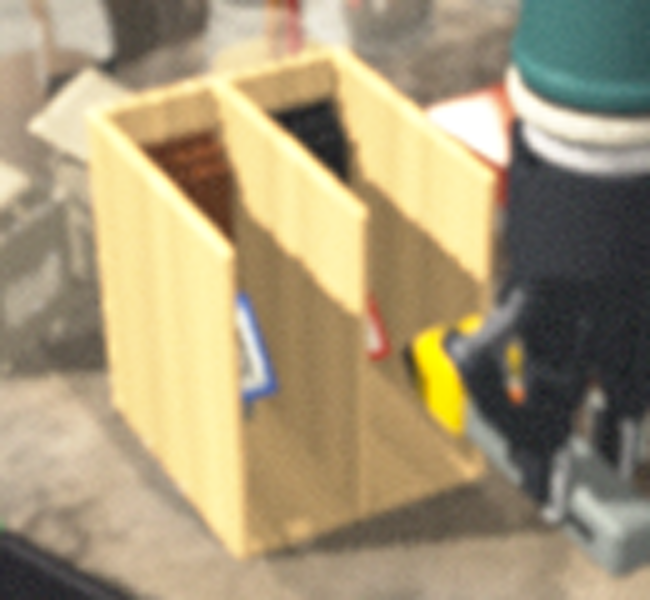

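```bash
python3 - <<'E'
from h import *
from rk import *
t=np.load('top14.npz')
T=lambda a:(np.array(a,float)+.5)/6-.5+[260,150]
L=onz(t,t["pose"],[T((494,247)),T((380,115))],.055)
H=onz(t,t["pose"],[T((244,392)),T((272,372)),T((325,470)),T((328,445))],.0778+.036)
N=onz(t,t["pose"],[T((298,362)),T((352,432))],.0778+.03)
c,s=np.cos(RK[2]),np.sin(RK[2])
for q in np.r_[L,H,N]:
    d=q[:2]-RK[:2];print(q.round(4),"rack",(c*d[0]+s*d[1]).round(4),(-s*d[0]+c*d[1]).round(4))
tc=np.array([.3766,-.3095])-RK[:2];print("tcp rack",c*tc[0]+s*tc[1],-s*tc[0]+c*tc[1])
E
```

```text
[ 0.5197 -0.4742  0.055 ] rack 0.028 -0.0328
[ 0.5694 -0.4307  0.055 ] rack 0.028 0.0332
[ 0.4553 -0.3715  0.1138] rack -0.0917 -0.0137
[ 0.4625 -0.3812  0.1138] rack -0.0797 -0.0146
[ 0.429  -0.3999  0.1138] rack -0.0877 -0.0522
[ 0.4377 -0.4009  0.1138] rack -0.0812 -0.0463
[ 0.4671 -0.3912  0.1078] rack -0.0691 -0.0178
[ 0.443  -0.4103  0.1078] rack -0.0706 -0.0485
tcp rack -0.19019386425191387 -0.03210380041248341
```

arm_command --steps '[0,0.35,0,0,0,0,0,0,0.35,0,0,0,0,0,0,0.35,0,0,0,0,0,0,0.35,0,0,0,0,0,0,0.35,0,0,0,0,0,0,0.25,0,0,0,0,0,0,0.12,0,0,0,0,0,0,0,0,0,0,0,0,0,0,0,0,0,0,0]'

```text
time: 23.78
tool_pos: [0.417, -0.3557, 0.0695]
tcp_rot: [-2.94, -1.105, 0.0]
wrist_force: [-0.4, 0.3, -1.6]
width: 0.278
```

```bash
python3 snap.py top 15; python3 snap.py side 15; python3 - <<'E'
from h import *
zoom(np.load('top15.npz')['img'],260,150,380,250,6,'pics/t15z.png')
zoom(np.load('side15.npz')['img'],190,70,320,190,5,'pics/s15z.png')
from plan import *
from rk import *
b=rw(-.1288,-.0315)
plan([(b[0],b[1],.0693,41.4)],0,maxt=.4)
E
```

```text
23.775 [ 0.41701497 -0.35572511  0.06954038] [-2.94030141e+00 -1.10488803e+00  3.35435371e-04] [-0.4  0.3 -1.6] 0.2782504199010902
23.825 [ 0.41703931 -0.3557513   0.06958607] [-2.94044840e+00 -1.10502896e+00  2.35323034e-04] [ 0.6  0.  -1.3] 0.28626715663922053
t 23.88 pos [ 0.417  -0.3558  0.0696] xax [ 0.753  0.659 -0.   ] zax [-0.  0. -1.] F [ 0.3 -0.7 -1.1] w 0.283
-> (np.float64(0.41748100618321937), np.float64(-0.3553073626851418), 0.0693, 41.4) n 1 end [ 0.4175 -0.3554  0.0693]
[ 0.02, 0, 0.01, 0, 0, -0.03, 0 ]
```

View pics/t15z.png

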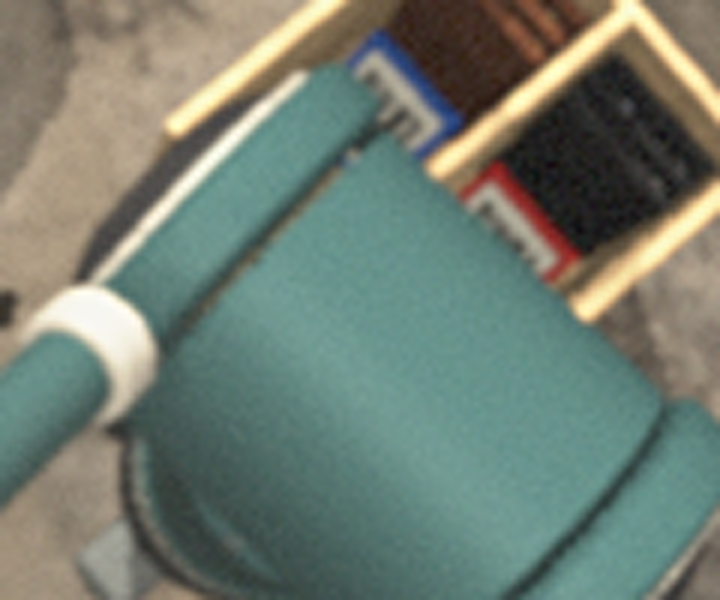

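View pics/s15z.png

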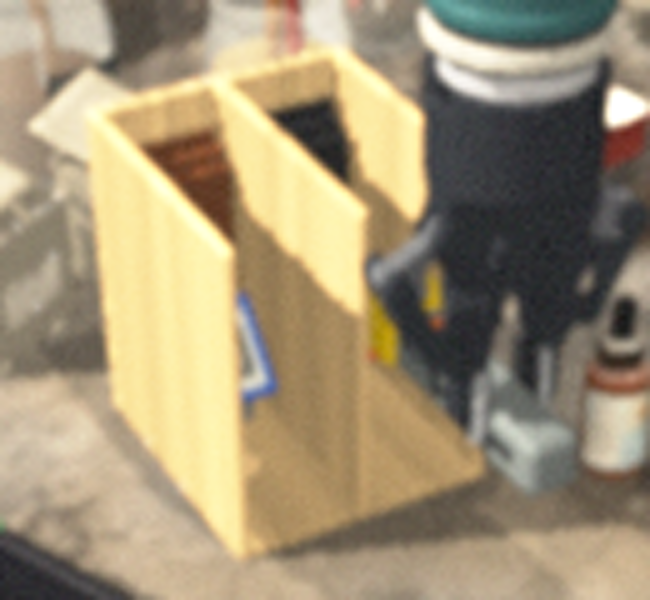

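```bash
python3 - <<'E'
from fitr import *
from rk import *
s=np.load("side15.npz")
T=np.array([.417,-.3557]);y=RK[2];u=np.array([np.cos(y),np.sin(y)]);n=np.array([-u[1],u[0]])
o=T+.0385*u-.0015*n
for z in (.0705,.0779,.085):
    q=proj(s,s["pose"],model([*o,z,y,0,0],np.array([(-85,13,0),(-85,13,28),(-85,-13,28),(-85,-13,0),(32,18,0),(32,18,36)])/1000))
    print(z,((q-[190,70]+.5)*5-.5).round(0).tolist())
m=model([*o,.0779,y,0,0],[.1178,0,-.0228])[0];print("spot",m,"label",rw(.0275,-.033))
E
python3 -c "
from h import *
zoom(np.load('side15.npz')['img'],270,130,320,175,14,'pics/s15y.png')"
```

```text
0.0705 [[530.0, 512.0], [534.0, 461.0], [584.0, 443.0], [580.0, 494.0], [387.0, 381.0], [388.0, 317.0]]
0.0779 [[531.0, 499.0], [535.0, 447.0], [585.0, 429.0], [581.0, 480.0], [387.0, 368.0], [388.0, 304.0]]
0.085 [[532.0, 486.0], [536.0, 434.0], [587.0, 416.0], [582.0, 468.0], [387.0, 355.0], [388.0, 291.0]]
spot [ 0.51879141 -0.47431892  0.0551    ] label [ 0.51927242 -0.47392628]
```

View pics/s15y.png

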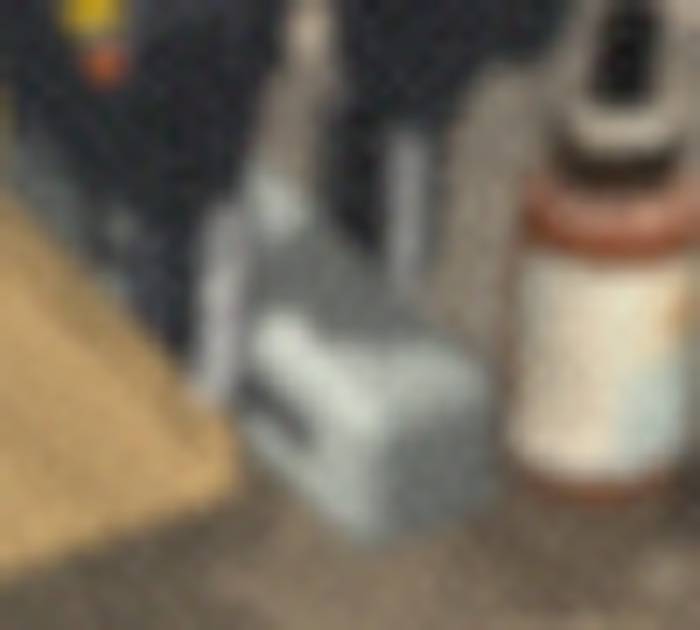

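All checks agree: the predicted spot is (0.5188, -0.4743, 0.055) against the label at (0.5193, -0.4739, 0.055), and the tail corner in the side view is at (534,495) where (531,499) was predicted. I'll hold still here for over 2 s.

arm_command --steps '[0,0,0,0,0,0,0,0,0,0,0,0,0,0,0,0,0,0,0,0,0,0,0,0,0,0,0,0,0,0,0,0,0,0,0,0,0,0,0,0,0,0,0,0,0,0,0,0,0,0,0,0,0,0,0,0,0,0,0,0,0,0,0,0,0,0,0,0,0,0]'

```text
time: 25.12
tool_pos: [0.4173, -0.3561, 0.0697]
tcp_rot: [2.941, 1.105, 0.0]
wrist_force: [0.1, -0.1, -1.0]
width: 0.283
```

arm_command --steps '[0,0,0,0,0,0,0,0,0,0,0,0,0,0,0,0,0,0,0,0,0,0,0,0,0,0,0,0,0,0,0,0,0,0,0,0,0,0,0,0,0,0,0,0,0,0,0,0,0,0,0,0,0,0,0,0,0,0,0,0,0,0,0,0,0,0,0,0,0,0]'

```text
time: 26.38
tool_pos: [0.4173, -0.3561, 0.0697]
tcp_rot: [2.941, 1.105, 0.0]
wrist_force: [-0.3, -0.0, -0.2]
width: 0.284
```

```bash
python3 - <<'E'
from plan import *
from rk import *
a=rw(-.255,-.0315)
# mat: same place
import numpy as np
plan([(a[0],a[1],.0695,41.3),(.4219,-.1317,.09,-36.5)],0,maxt=.6)
E
```

```text
t 26.38 pos [ 0.4173 -0.3561  0.0697] xax [0.753 0.659 0.   ] zax [ 0. -0. -1.] F [-0.3 -0.  -0.2] w 0.284
-> (np.float64(0.33438092280006704), np.float64(-0.2603293855445797), 0.0695, 41.3) n 7 end [ 0.3343 -0.2613  0.0697]
-> (0.4219, -0.1317, 0.09, -36.5) n 13 end [ 0.4218 -0.1315  0.0892]
[ 0, -0.6, 0, 0, 0, 0, 0, 0, -0.6, 0, 0, 0, 0, 0, 0, -0.6, 0, 0, 0, 0, 0, 0, -0.6, 0, 0, 0, 0, 0, 0, -0.6, 0, 0, 0, 0, 0, 0, -0.6, 0, 0, 0, 0, 0, 0, -0.6, 0, 0, 0, 0, 0, 0.39, -0.1, -0.05, 0, 0, 1, 0, 0.37, -0.14, -0.05, 0, 0, 1, 0, 0.36, -0.18, -0.05, 0, 0, 1, 0 ]
[ 0.34, -0.22, -0.05, 0, 0, 1, 0, 0.31, -0.25, -0.05, 0, 0, 1, 0, 0.28, -0.28, -0.05, 0, 0, 1, 0, 0.25, -0.31, -0.05, 0, 0, 1, 0, 0.22, -0.34, -0.05, 0, 0, 1, 0, 0.18, -0.36, -0.05, 0, 0, 1, 0, 0.15, -0.37, -0.05, 0, 0, 1, 0, 0.11, -0.39, -0.05, 0, 0, 1, 0, 0.06, -0.4, -0.05, 0, 0, 1, 0, 0.02, -0.4, -0.05, 0, 0, 1, 0 ]
```

arm_command --steps '[0,-0.3,0,0,0,0,0,0,-0.6,0,0,0,0,0,0,-0.6,0,0,0,0,0,0,-0.6,0,0,0,0,0,0,-0.6,0,0,0,0,0,0,-0.6,0,0,0,0,0,0,-0.6,0,0,0,0,0,0,-0.3,-0.3,0,0,0,0,0,0,-0.3,0,0,0,0]'

```text
time: 27.5
tool_pos: [0.3342, -0.261, 0.0885]
tcp_rot: [2.94, 1.105, 0.0]
wrist_force: [-0.0, -0.3, -1.0]
width: 0.284
```

arm_command --steps '[0.39,-0.1,-0.05,0,0,1,0,0.37,-0.14,-0.05,0,0,1,0,0.36,-0.18,-0.05,0,0,1,0,0.34,-0.22,-0.05,0,0,1,0,0.31,-0.25,-0.05,0,0,1,0,0.28,-0.28,-0.05,0,0,1,0,0.25,-0.31,-0.05,0,0,1,0,0.22,-0.34,-0.05,0,0,1,0,0.18,-0.36,-0.05,0,0,1,0,0.15,-0.37,-0.05,0,0,1,0]'

```text
time: 28.75
tool_pos: [0.4031, -0.162, 0.104]
tcp_rot: [3.098, -0.519, 0.004]
wrist_force: [-0.9, 0.3, -1.1]
width: 0.286
```

arm_command --steps '[0.11,-0.39,0,0,0,1,0,0.06,-0.4,0,0,0,1,0,0.02,-0.4,0,0,0,0.95,0,0,0,0,0,0,0,0,0,0,0,0,0,0,0]'

```text
time: 29.38
tool_pos: [0.4223, -0.132, 0.1032]
tcp_rot: [2.984, -0.981, 0.002]
wrist_force: [-0.1, 0.1, -1.7]
width: 0.286
```

```bash
python3 snap.py wrist 16; python3 - <<'E'
from plan import *
plan([(.4219,-.1317,.09,-36.5),(.4219,-.1317,.0,-36.5)],0,maxt=.6)
E
```

```text
29.375 [ 0.42226089 -0.13198266  0.10322037] [ 2.98409575e+00 -9.81322827e-01  1.56031399e-03] [-0.1  0.1 -1.7] 0.2856909202568593
t 29.43 pos [ 0.422  -0.132   0.1031] xax [ 0.804 -0.594  0.001] zax [ 0.001 -0.    -1.   ] F [-0.1  0.1 -0.2] w 0.281
-> (0.4219, -0.1317, 0.09, -36.5) n 1 end [ 0.4219 -0.1316  0.0899]
-> (0.4219, -0.1317, 0.0, -36.5) n 5 end [ 4.219e-01 -1.315e-01 -1.000e-04]
[ -0.01, -0.01, 0.44, 0, -0.01, 0.01, 0, 0, 0, 0.6, 0, 0, 0, 0, 0, 0, 0.6, 0, 0, 0, 0, 0, 0, 0.6, 0, 0, 0, 0, 0, 0, 0.6, 0, 0, 0, 0, 0, 0, 0.6, 0, 0, 0, 0 ]
```

View pics/wrist16.png

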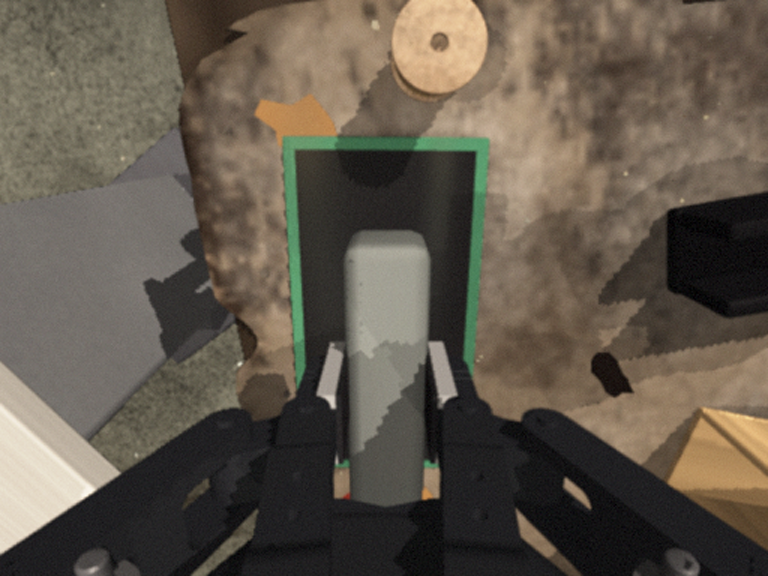

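The reader is back over the mat in the same place, with the tail at (387,235), and its position in the jaws is unchanged. I'll lower it until it touches.

arm_command --steps '[0,0,0.6,0,0,0,0,0,0,0.8,0,0,0,0,0,0,0.8,0,0,0,0,0,0,0.7,0,0,0,0,0,0,0.4,0,0,0,0,0,0,0.13,0,0,0,0,0,0,0,0,0,0,0,0,0,0,0,0,0,0]'

```text
time: 30.42
tool_pos: [0.4226, -0.1318, 0.0006]
tcp_rot: [2.983, -0.984, 0.003]
wrist_force: [-0.1, -0.1, -1.2]
width: 0.289
```

arm_command --steps '[0,0,0.05,0,0,0,0,0,0,0,0,0,0,0,0,0,0,0,0,0,0]'

```text
time: 30.8
tool_pos: [0.4218, -0.1315, -0.0016]
tcp_rot: [-2.984, 0.984, -0.0]
wrist_force: [-0.1, 0.1, -1.4]
width: 0.285
```

arm_command --steps '[0,0,0.05,0,0,0,0,0,0,0,0,0,0,0,0,0,0,0,0,0,0]'

```text
time: 31.18
tool_pos: [0.4217, -0.1315, -0.0033]
tcp_rot: [-2.983, 0.984, 0.0]
wrist_force: [-0.2, -0.8, -1.1]
width: 0.282
```

arm_command --steps '[0,0,0.04,0,0,0,0,0,0,0,0,0,0,0,0,0,0,0,0,0,0]'

```text
time: 31.55
tool_pos: [0.4217, -0.1315, -0.0044]
tcp_rot: [2.983, -0.984, -0.0]
wrist_force: [0.9, 0.8, -1.3]
width: 0.282
```

arm_command --steps '[0,0,0.03,0,0,0,0,0,0,0,0,0,0,0,0,0,0,0,0,0,0]'

```text
time: 31.92
tool_pos: [0.4218, -0.1315, -0.0046]
tcp_rot: [2.983, -0.984, -0.001]
wrist_force: [-3.0, 0.5, 6.8]
width: 0.285
```

It's in contact at about 7 N, so I'll release and lift away.

arm_command --steps '[0,0,0,0,0,0,0.5,0,0,0,0,0,0,0.7,0,0,0,0,0,0,0.75,0,0,0,0,0,0,0.75,0,0,-0.4,0,0,0,0.75,0,0,-0.8,0,0,0,0.75,0,0,-0.9,0,0,0,0.75,0,0,-0.9,0,0,0,0.75,0,0,-0.9,0,0,0,0.75,0,0,0,0,0,0,0.75]'

```text
time: 33.17
tool_pos: [0.4241, -0.1324, 0.1149]
tcp_rot: [2.983, -0.984, 0.01]
wrist_force: [0.9, -0.2, 0.3]
width: 0.747
```

arm_command --steps '[0,-0.8,-0.9,0,0,0,0.75,0,-0.8,-0.9,0,0,0,0.75,0,-0.3,0,0,0,0,0.75,0,0,0,0,0,0,0.75,0,0,0,0,0,0,0.75]'

```text
time: 33.8
tool_pos: [0.454, -0.0857, 0.1638]
tcp_rot: [2.983, -0.984, -0.005]
wrist_force: [-0.6, -0.5, -0.8]
width: 0.749
```

```bash
python3 snap.py wrist 17; python3 snap.py side 17; python3 -c "
from h import *
zoom(np.load('side17.npz')['img'],190,120,370,260,4.2,'pics/s17z.png')"
```

```text
33.8 [ 0.45403601 -0.08573011  0.16381109] [ 2.98287274 -0.98401594 -0.00541142] [-0.6 -0.5 -0.8] 0.7488743728685472
33.85 [ 0.45415434 -0.08584473  0.16399389] [ 2.98276847 -0.98460193 -0.00489026] [ 0.3 -0.2 -0.2] 0.7491869865032188
```

View pics/s17z.png

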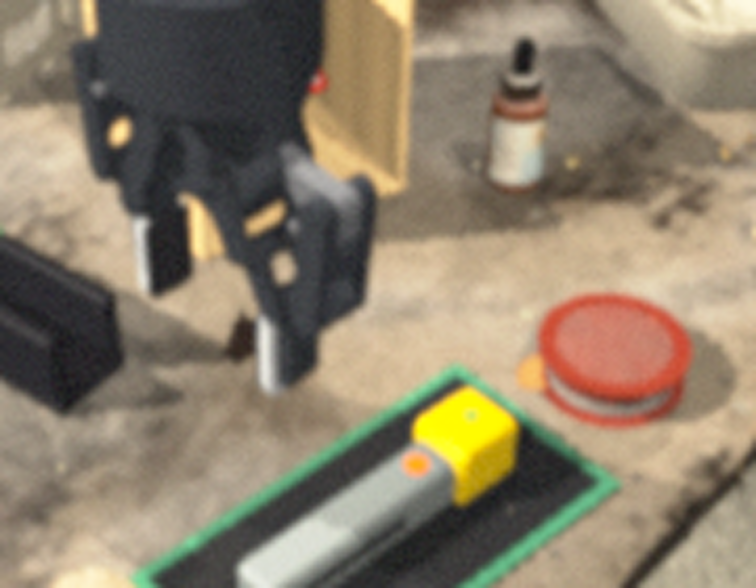

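View pics/wrist17.png

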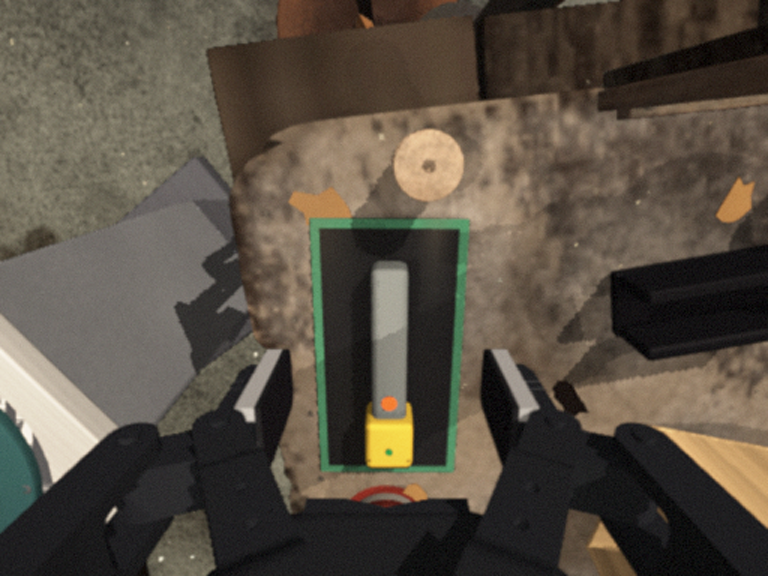

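```bash
python3 - <<'E'
from h import *
w=np.load("wrist17.npz")
W=lambda a:(np.array(a,float)+.5)/1.5-.5
f=onz(w,w["pose"],[W((390,466)),W((389,452))],.039)
g=onz(w,w["pose"],[W((390,264))],.031)
m=onz(w,w["pose"],[W((320,472)),W((455,470)),W((469,220)),W((310,220))],.003)
a=np.radians(53.4);M=np.array([[np.cos(a),np.sin(a)],[-np.sin(a),np.cos(a)]])
print(((np.r_[f,g,m])[:,:2]-[.4009,-.1588])@M.T)
from workcell import bot
s=bot.read_state();print(s["time"],s["joint_vel"].round(3))
E
```

```text
[[-0.07365111 -0.00195917]
 [-0.06078249 -0.00114578]
 [ 0.08426287 -0.00130057]
 [-0.11055172  0.05832635]
 [-0.1079596  -0.05845476]
 [ 0.10932591 -0.05792168]
 [ 0.10905023  0.05600265]]
33.9 [-0.001 -0.002 -0.01  -0.     0.001  0.001]
```

arm_command --steps '[0,0,0,0,0,0,0.75,0,0,0,0,0,0,0.75,0,0,0,0,0,0,0.75,0,0,0,0,0,0,0.75]'

```text
time: 34.4
tool_pos: [0.4557, -0.0858, 0.1658]
tcp_rot: [2.983, -0.984, 0.0]
wrist_force: [-0.4, 0.4, -0.5]
width: 0.748
```

The head front is at mat x = -74 mm, which puts the window at about -81 mm. The tail is at +84 mm and both are at y ≈ -2 mm, all well inside ±110 / ±57 mm. The arm is still and clear of everything, so I'm handing in.

```bash
python3 -c "
from workcell import bot
print(bot.finish_job())"
```

```text
the job is handed in; nothing more can be done
None
```

I finished the whole sequence and handed it in at about 34 s of the 72 s; no verdict came back. I lifted the reader by the head, laid it on the mat, took it again by the handle and held it at the red label for about 2.6 s. Then I laid it back on the mat, let go and moved the arm clear.

**Last checks:**
- **Reading:** the estimated spot was within 1 mm of the label's middle and about level (fitted pitch and roll up to 1.4°). This came from the arm's pose and the grip fit, because the arm hid the head from the top camera during the hold. The side view of the tail agreed to about 1 image pixel (1–2 mm).
- **Resting place:** the window is at mat x ≈ -81 mm and the tail at +84 mm, both at y ≈ -2 mm, so the reader lies well inside the outline. It was flat with its underside down, and the arm was clear of everything.
- **Rack and bystanders:** the wrist force never read more than about 8 N, and that was only when setting down on the mat. The bottle, tin and spool looked unmoved in the last pictures.

**What failed or disagreed:**
- **First handle grasp:** it closed on nothing, just above the handle, and did not move the reader. The cameras put the real fingertips about 17–22 mm behind the TCP, where the text says 14 mm ahead. Going about 20 mm lower fixed it.
- **One refused call:** one lift command had miscounted rows and was refused; I sent it again corrected.
- **Label position:** the top camera put the label about 3 mm deeper into the bay than my rack fit, so I aimed at the camera's figure.

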